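Roll-check two castor axle pins and reject the bent one

ROBOT

A 7-joint arm with a two-finger parallel gripper is mounted at the origin on the work surface. World frame = base frame: x ahead of the robot, y to its left, z up, the work surface at z = 0. Lengths are in mm, angles in rad, forces in N, time in s.
With the tool pointing down it reaches from about 400 to 850 mm from the base axis. Payload 4.5 kg.
Tool frame: the origin (TCP) lies midway between the tips of the shut fingers; the grasp point (between the pads) lies arm.tcp_to_grasp behind it (arm.tcp_to_grasp is the distance from the TCP to the grasp point, in mm); y points along the fingers, x is the direction in which the jaws open and shut, and the axes are right-handed (so a half turn about y gives the same grasp; the last joint's range is limited). The gripper opens to 85 mm and grips with 20 to 120 N. Pads are 22 mm wide; open, the fingers measure 114 mm over their backs; the gripper's body (76 mm by 85 mm) begins 54 mm behind the grasp point. The pads swing forward as they close: fully open they stand 13 mm farther back than shut.
Start: joints at [1.15, 0.689, -0.195, 1.565, 0.157, 0.902, -0.215], TCP at [274.583, -561.479, 231.317] pointing down, gripper open.
Joint ranges: [-3.01, 3.01], [-0.46, 2.08], [-1.47, 1.51], [0.13, 2.56], [-1, 4.14], [0.04, 2.09], [-2.66, 2.66]. Speed limits (rad/s): [2.57, 2.57, 3.14, 3.14, 3.14, 3.14, 3.14].

INTERFACE

Orientations are given as [roll, pitch, yaw] about the fixed x, y, z axes, in that order (R = Rz(yaw) Ry(pitch) Rx(roll)).
In Python, from station import arm, imaging gives the robot as it stands.
- The arm moves only by the shell command python3 -m jog 'ROWS' [FORCE]. ROWS is JSON, a list of rows, each a list of 3 entries, a list of its own where there are three numbers: the turn, a rotation vector about the tool's x, y, z in degrees, then the shift along the tool's x, y, z in cm, then the closure, from 0 (fully open) to 1 (shut). In form: [[[wx, wy, wz], [x, y, z], hand], ...]. A call has 1 to 5 rows; each row shifts and turns the commanded pose from where the row before left it, along the tool's axes as they then stand; what a row does not reach is not made up. A row lasts 1/12 s, in which the tool goes at most 41.7 mm and 7.16 degrees, less where a joint would pass 70% of its speed; a pose out of reach is approached as far as the arm can. A call is refused whole if a number of a shift passes 4.17 or a number of a turn 7.16, either way. A call with a gripper value outside its range is refused whole. The fingers move at their own pace and stop on an object; FORCE is the grip in N (left out, the last holds). Time passes only in rows, so rows that do not move let the fingers close. It gives the time, the measured TCP pose, the force and the opening at its end, in the units of the state.
- arm.get_obs(): the state, without advancing time (a new reading comes with each control period).
- imaging.camera(name): name is "scene" or "side" or "wrist"; returns a dict with "pixels" (384x512x3 uint8, red, green, blue), "depth" (384x512 float32, mm along the optical axis (not along the pixel's ray), 0 where there is no reading), "intrinsics" (3x3 intrinsics, pixels), "world_to_cam" (4x4, takes a point from world to camera coordinates). Camera axes: x right, y up, looking along -z (the intrinsics and any distortion apply to the point x, -y, -z); pixel columns grow to the right and rows downward; lengths in mm; the calibration is good to about 2 mm. A picture is of the moment at which its call begins.
- arm.finish_job(): hands the job in, once; it reports no verdict.
Trained networks look in a picture, given as the dict that the camera call returned (one of the last four; its "shot" number tells which), for a name from the list of things; names that differ only in an ending like _2 or _b are one class to them, and where a whole thing is asked for, a point or a joint stands for the part that bears it (a point fixed in the world has none). Each returns a list of dicts, best first, with "conf" (0 to 1); they miss things now and then, are a little off and sometimes report something else, mostly with a low value. They report only what shows in the picture. A call takes as long as a camera call. They do not tell look-alikes from the thing itself.
- imaging.masks_of(picture, name): "pixels" (384x512 bool, what is visible of it) and "rect" ([left, top, right, bottom] in pixels, round what is visible of it).
- imaging.pinpoint(picture, name): "centre" ([column, row] in pixels: a listed point, or the origin of a listed thing).
The state is a dict: "t": time; "q": joint angles; "joint_velocities": joint speeds; "joint_efforts": joint torques, N m; "eef_pos": TCP position; "orientation": TCP orientation; "force": force on the tool from outside, world axes, zero at the start; "moment": the same for the moment, N m; "grip_width": opening from 0.0 (shut) to 1.0 (fully open).
Only numpy, scipy, OpenCV 4.12 (cv2) and the standard library are available. Lean on these libraries where they do the work, as an engineer would, in place of code of your own. Each camera call takes 0.05 s, during which the arm holds its last target.

TASK

Take the rolling pad by its handle and, keeping a steady light press of about 8 newtons and never more than 15, roll each of the two axle pins under it along the flat plate from the near half until it lies beyond the yellow line, feeling for lift. Put the pad back on its cork mat, leave the pin that rolled true on the plate beyond the line, and lay (do not drop) the pin that lifted the pad in the red tray. Leave everything else on the table alone.

Things in the scene. Friction and masses are not known exactly. Their poses are not given: they have to be found in the camera images.
- plate: flat dark-grey metal test plate fixed on the table, 220 (its x) x 340 (its y) x 18 mm high; origin at the centre of its underside, so the rolling surface is 18 mm above the origin. x points from the near edge (robot side) to the far edge, y to the left. A yellow line, 4 mm wide, is painted along y at x = 0 on the top. Black stop strips 6 mm wide, 5 mm high along near and far edges.
- axle_1: steel castor axle pin, 14 mm in diameter, 120 mm long with round ends, about 0.12 kg, lying on the near half of the plate roughly parallel to the yellow line, one pin on the left half and one on the right (which is which varies). Origin on its axis at mid-length, 7 mm above what it lies on; y runs along the pin. Dents if pressed with over 15 N.
- axle_2: the other axle pin; look, size and frame as axle_1. One of the two pins is bent into a bow of 3 mm, hard to see and lying level at the start: rolled between two flat faces it spreads them from 14 to about 17 mm and back twice a turn; the straight pin keeps them at 14 mm.
- pad: loose rolling pad, 0.3 kg: flat grey sole 110 (x) x 126 (y) x 10 mm, sprung (6 N/mm from about 2 N, 6 mm travel) under a black cover whose top is at 20 mm; on it an orange handle 22 (x) x 60 (y), up to 65 mm. Origin: centre of the sole's underside, unsprung. Grip the handle from above, fingers closing along x. A pin under the moving pad rolls by half the pad's travel.
- mat: cork mat fixed on the table, 150 (x) x 170 (y) x 6 mm, where the pad lies at the start; origin at the centre of its underside. Mat and tray lie on either side of the plate; which is on which side varies.
- tray: open red reject tray fixed on the table, outside 120 (x) x 180 (y) x 35 mm, walls and floor 4 to 5 mm; origin at the centre of its underside.
- meter: bystander, leave alone: grey hand-held blood-sugar meter lying flat, 62 x 100 x 22 (mm); origin at the centre of its underside
- wheel: bystander, leave alone: black rubber castor wheel lying flat, 64 in diameter, 22 high (mm); origin at the centre of its underside
- driver: bystander, leave alone: screwdriver with a green handle lying on the table, about 200 long (mm)
- spray: bystander, leave alone: white plastic bottle with blue cap, 60 in diameter, 150 high, upright (mm); origin at the centre of its underside
- jar: bystander, leave alone: glass jar with steel lid, 70 in diameter, 80 high, upright (mm); origin at the centre of its underside
- monitor: bystander, leave alone: white blood-pressure monitor, 100 x 140 x 50 (mm); origin at the centre of its underside
There are look-alikes about, which are no part of the job. Of the things shaped like the pad, the grey one is meant.

How it is judged (in metres and radians):
On the way, in this order (a step that is already met when the one before it is completed fails the run):
1. one pin has turned half a turn between pad and plate, with at least 3 N of press on it just then (((angle between axle_1's own z axis and vertical above 2.8 rad and contact force between pad and axle_1 above 3 N and contact force between axle_1 and plate above 0.5 N) or (angle between axle_2's own z axis and vertical above 2.8 rad and contact force between pad and axle_2 above 3 N and contact force between axle_2 and plate above 0.5 N))), for 0.02 s.
2. the other pin likewise, the first one lying beyond the yellow line ((((angle between axle_1's own z axis and vertical above 2.8 rad and contact force between pad and axle_1 above 3 N and contact force between axle_1 and plate above 0.5 N) and (x of axle_2 in the frame of plate above 0.003 m and z of axle_2 in the frame of plate between 0.018 and 0.035 m)) or ((angle between axle_2's own z axis and vertical above 2.8 rad and contact force between pad and axle_2 above 3 N and contact force between axle_2 and plate above 0.5 N) and (x of axle_1 in the frame of plate above 0.003 m and z of axle_1 in the frame of plate between 0.018 and 0.035 m)))), for 0.02 s.
3. both pins lie on the plate beyond the yellow line (x of each of axle_1, axle_2 in the frame of plate above 0.003 m and z of axle_1 in the frame of plate between 0.018 and 0.035 m and z of axle_2 in the frame of plate between 0.018 and 0.035 m), for 0.1 s.
At the end, for the whole second after the job is handed in: bent pin (lifts the pad when rolled) flat and still in the tray, centre under 22 mm above the tray's underside; straight pin still on the plate, centre 3 mm or more beyond the middle of the yellow line; pad flat and still on its mat, centres within 50 mm (x of axle_1 in the frame of tray between -0.055 and 0.055 m and y of axle_1 in the frame of tray between -0.04 and 0.04 m and z of axle_1 in the frame of tray between 0 and 0.022 m and linear speed of each of axle_1, axle_2, pad below 0.02 m/s and x of axle_2 in the frame of plate above 0.003 m and z of axle_2 in the frame of plate between 0.018 and 0.035 m and horizontal distance between pad and mat below 0.05 m and angle between pad's own z axis and vertical below 0.08 rad and z of pad in the frame of mat between 0.003 and 0.012 m); the robot touches nothing.
It fails at once if the pad presses on a pin with more than 15 N (contact force between pad and axle_1 above 15 N or contact force between pad and axle_2 above 15 N).
It fails at once if a pin is let go more than about 75 mm above the table ((height (world z) of axle_1 above 0.082 m and contact force between the fingers and axle_1 below 0.02 N) or (height (world z) of axle_2 above 0.082 m and contact force between the fingers and axle_2 below 0.02 N)).
It fails at once if a bystander is shifted by more than 30 mm or tipped over (distance of any of meter, wheel, driver, spray, jar, monitor from where it was at the start of the episode above 0.03 m or angle between any of meter, wheel, spray, jar, monitor's own z axis and vertical above 0.5 rad).
It also fails if it takes over 72 s, if anything falls off the work surface, if the arm or the gripper's body presses on something with over 40 N, if the wrist force passes 120 N, or if a joint passes its speed limit or range.

## Working session

There is one attempt and no reset: what is moved stays moved. The work goes in short steps, Python scripts to look and compute and a shell command to move; the robot and the scene stay as the last step left them, time stands still between calls to the robot, and variables do not carry over. Pictures are saved under pics/ and viewed, and the job is handed in when it is done.

```bash
ls; mkdir -p pics; python3 - <<'E'
from station import arm, imaging
import cv2
o=arm.get_obs(); print(o); print(arm.tcp_to_grasp)
for n in ["scene","side","wrist"]:
    p=imaging.camera(n); cv2.imwrite(f"pics/{n}0.png",p["pixels"][:,:,::-1]); print(n,p["intrinsics"].tolist(),p["world_to_cam"].round(3).tolist(),p["shot"])
E
```

```text
pics
{'t': 0.0, 'q': array([ 1.14978389,  0.69001347, -0.19451055,  1.56640325,  0.1572983 ,
        0.90250443, -0.21513086]), 'joint_velocities': array([-0.00073006,  0.00016738,  0.00066655,  0.00174265,  0.00105508,
        0.00048156,  0.00024747]), 'joint_efforts': array([ 4.28646708e-04, -5.39614606e+01, -1.26674473e+00, -1.58543891e+01,
        9.00311657e-03,  9.51934315e-03,  4.48091569e-06]), 'eef_pos': array([ 274.20821022, -560.87233697,  230.44979561]), 'orientation': array([-1.57093821,  0.00193122, -1.11592689]), 'force': array([ 0.01820069,  0.15200635, -0.3195639 ]), 'moment': array([ 0.02262963, -0.02599458,  0.0029453 ]), 'grip_width': 0.9989701080011266}
18.700000000000003
scene [[386.53376612591137, 0.0, 259.07182748018283], [0.0, 386.53376612591137, 190.38740098649603], [0.0, 0.0, 1.0]] [[0.381, 0.924, -0.017, -123.022], [-0.715, 0.306, 0.629, 383.172], [0.587, -0.228, 0.777, -1479.628], [0.0, 0.0, 0.0, 1.0]] 1
side [[449.18724554365286, 0.0, 248.72131780068986], [0.0, 449.18724554365286, 190.1256661361701], [0.0, 0.0, 1.0]] [[0.746, -0.666, 0.01, -487.599], [0.495, 0.563, 0.662, -268.429], [-0.447, -0.489, 0.749, -1243.975], [0.0, 0.0, 0.0, 1.0]] 2
wrist [[293.40354467406905, 0.0, 250.21413701470803], [0.0, 293.40354467406905, 191.61769204197435], [0.0, 0.0, 1.0]] [[0.44, -0.898, -0.001, -624.818], [0.868, 0.426, -0.257, 35.441], [0.232, 0.112, 0.966, -377.58], [0.0, 0.0, 0.0, 1.0]] 3
```

View pics/scene0.png

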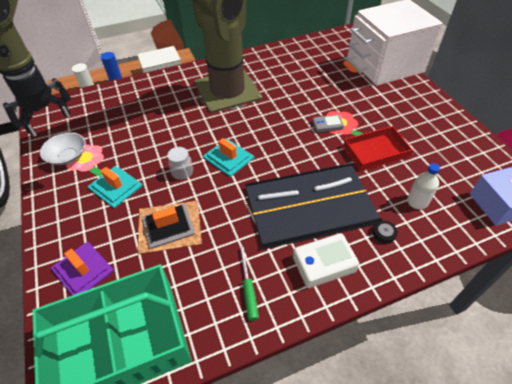

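View pics/side0.png

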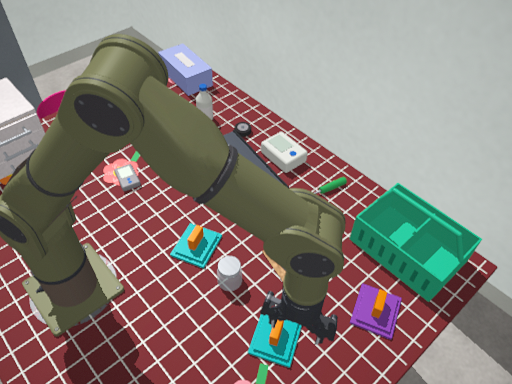

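View pics/wrist0.png

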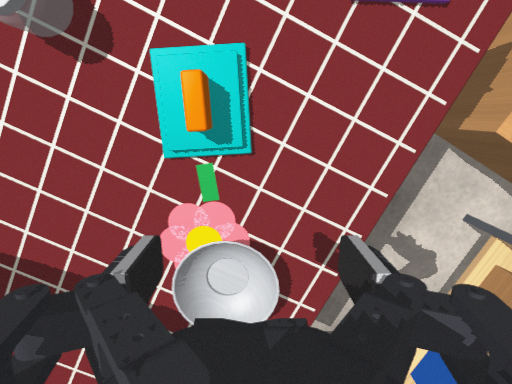

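Pad-shaped candidates in scene: grey on cork (165,220), cyan (115,183), cyan (229,155), purple (82,267). By the description the grey one at (165,220) is meant. Two pins lie on the plate at (278,195) and (333,184), and the tray is at (377,148).

```bash
cat > h.py <<'E'
from station import arm, imaging
import numpy as np, cv2
def cloud(p):
    K=p["intrinsics"];d=p["depth"];v,u=np.indices(d.shape)
    X=(u-K[0,2])/K[0,0]*d;Y=(v-K[1,2])/K[1,1]*d
    c=np.stack([X,-Y,-d,np.ones_like(d)],-1)
    T=np.linalg.inv(p["world_to_cam"])
    w=(c@T.T)[...,:3]; w[d<=0]=np.nan
    return w
def onplane(p,u,v,z):
    K=p["intrinsics"];T=np.linalg.inv(p["world_to_cam"])
    r=T[:3,:3]@np.array([(u-K[0,2])/K[0,0],-(v-K[1,2])/K[1,1],-1.]);o=T[:3,3]
    return o+r*(z-o[2])/r[2]
def proj(p,w):
    K=p["intrinsics"];c=p["world_to_cam"]@np.append(w,1)
    return K[0,0]*c[0]/-c[2]+K[0,2], K[1,1]*-c[1]/-c[2]+K[1,2]
def save(p,n,crop=None,s=1):
    im=p["pixels"][:,:,::-1]
    if crop: l,t,r,b=crop; im=im[t:b,l:r]
    cv2.imwrite(f"pics/{n}.png",cv2.resize(im,None,fx=s,fy=s,interpolation=cv2.INTER_CUBIC))
def rect(w,m,zlo,zhi):
    q=w[m]; q=q[np.isfinite(q).all(1)]; q=q[(q[:,2]>zlo)&(q[:,2]<zhi)]
    if len(q)<5: return None
    (c,s,a)=cv2.minAreaRect(q[:,:2].astype(np.float32))
    return np.round([*c,*s,a,np.median(q[:,2]),len(q)],1)
E
python3 - <<'E'
from h import *
p=imaging.camera("scene"); w=cloud(p)
save(p,"s1",(125,190,215,260),6); save(p,"s2",(235,155,400,255),4.8)
zr={"plate":(12,22),"axle_1":(20,40),"pad":(14,100),"mat":(3,9),"tray":(25,45)}
for n in ["plate","axle_1","pad","mat","tray","meter","spray","wheel","jar","monitor","driver"]:
    for r in imaging.masks_of(p,n)[:4]:
        lo,hi=zr.get(n,(3,200))
        print(n,round(r["conf"],2),r["rect"],rect(w,r["pixels"],lo,hi))
for n in ["plate","axle_1","pad","mat","tray"]:
    z={"axle_1":25,"pad":6}.get(n,0)
    print(n,[(round(r["conf"],2),np.round(r["centre"]),onplane(p,*r["centre"],z).round(0)) for r in imaging.pinpoint(p,n)[:4]])
E
```

```text
plate 0.88 [246.3, 164.6, 381.1, 250.6] [ 614.5   41.6  341.7  226.4   81.    18.  6674. ]
plate 0.34 [376.5, 220.9, 397.0, 242.3] [783.5 180.6  61.9  61.9  85.7  20.6 199. ]
axle_1 0.75 [316.0, 177.5, 352.5, 192.1] [590.1 126.2 108.   15.5  86.7  29.8 149. ]
axle_1 0.68 [259.2, 187.0, 298.4, 200.8] [557.5 -37.3 117.5  24.4  74.8  29.6 189. ]
pad 0.81 [145.6, 204.8, 196.2, 245.4] [ 529.5 -359.   124.1  110.8   88.8   25.8 1376. ]
pad 0.73 [202.1, 140.4, 254.8, 175.9] [ 341.3 -113.7  107.7   91.7   24.6   21.2  709. ]
pad 0.65 [87.1, 165.3, 141.1, 210.1] [ 323.  -475.2  110.3   98.4   29.5   20.6  849. ]
pad 0.65 [50.8, 242.4, 115.5, 295.9] [ 570.  -598.4  108.4   90.    24.1   20.1 1342. ]
mat 0.83 [138.5, 199.3, 197.4, 254.4] [ 526.  -356.6  169.8  152.3   77.5    5.9 1036. ]
tray 0.89 [343.6, 120.6, 414.3, 171.6] [503.8 338.3 186.  123.9  87.5  31.5 425. ]
meter 0.88 [311.0, 116.2, 348.0, 133.0] [330.8 254.   99.9  66.8  75.5  21.3 437. ]
meter 0.37 [258.3, 190.0, 300.7, 202.8] [557.1 -37.3 117.8  25.1  74.8  29.4 202. ]
meter 0.16 [315.4, 181.7, 353.6, 191.7] [590.6 124.8 105.4  1
[... 345 characters left out ...]
8   86.6   49.5 2347. ]
monitor 0.57 [294.7, 234.2, 361.5, 287.3] [ 802.4  -15.7  138.5   98.9   86.9   49.6 2295. ]
driver 0.7 [237.5, 245.0, 262.1, 323.8] [ 771.2 -215.2   25.5  200.6   76.1   22.2  497. ]
plate [(0.91, array([308., 205.]), array([612.,  37.,   0.]))]
axle_1 [(0.48, array([332., 182.]), array([578., 128.,  25.])), (0.44, array([277., 192.]), array([549., -37.,  25.]))]
pad [(0.97, array([114., 185.]), array([ 316., -477.,    6.])), (0.89, array([169., 228.]), array([ 533., -360.,    6.])), (0.73, array([ 84., 273.]), array([ 586., -595.,    6.])), (0.58, array([225., 163.]), array([ 362., -135.,    6.]))]
mat []
tray [(0.88, array([375., 149.]), array([491., 344.,  -0.]))]
```

```bash
ls pics
```

```text
s1.png
s2.png
scene0.png
side0.png
wrist0.png
```

View pics/s1.png

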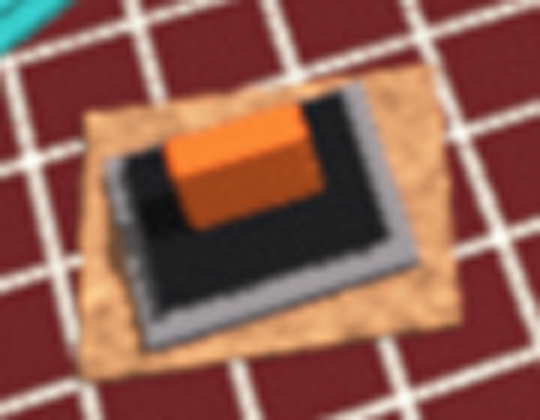

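View pics/s2.png

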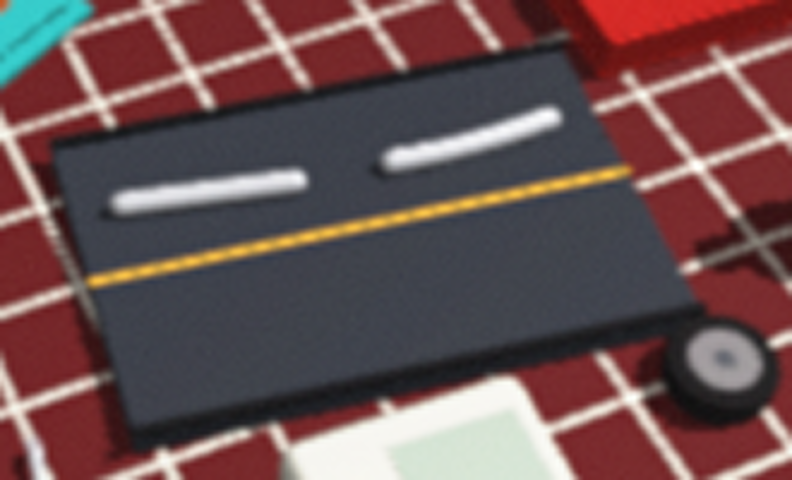

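Scene: the grey pad is on the cork mat, handle near (165,217). The dark plate has two bright pins. The left one (333,184) already looks slightly bowed, to be confirmed by feel. I'll refine the angles.

```bash
python3 - <<'E'
from h import *
def stats(q):
    c=q.mean(0);d=q-c;u,s,v=np.linalg.svd(d[:,:2],full_matrices=False);a=np.degrees(np.arctan2(v[0,1],v[0,0]))%180
    l=d[:,:2]@v[0];t=d[:,:2]@v[1]
    return c.round(1),"ang",a.round(1),"len",np.ptp(l).round(1),"wid",np.ptp(t).round(1),"mid",(c[:2]+v[0]*(l.max()+l.min())/2+v[1]*(t.max()+t.min())/2).round(1),len(q)
for k in range(2):
  p=imaging.camera("scene"); w=cloud(p); rgb=p["pixels"].astype(int)
  x,y,z=w[...,0],w[...,1],w[...,2]
  or_=(rgb[...,0]>170)&(rgb[...,2]<80)
  near=(abs(x-529)<70)&(abs(y+359)<80)
  print("handle",stats(w[near&(z>66)]))
  print("cover",cv2.minAreaRect(w[near&(z>10)&(z<19)][:,:2].astype(np.float32)))
  for cx,cy in [(557,-37),(590,126)]:
    m=(abs(x-cx)<35)&(abs(y-cy)<75)&(z>26)
    print("pin",stats(w[m]))
  ye=(rgb[...,0]>150)&(rgb[...,1]>110)&(rgb[...,2]<100)&(abs(z-18)<8)&(abs(x-614)<60)&(abs(y-41)<180)
  print("line",stats(w[ye]))
E
```

```text
handle (array([ 530.2, -358.3,   70.2]), 'ang', np.float64(88.9), 'len', np.float64(59.2), 'wid', np.float64(23.8), 'mid', array([ 528.5, -358.3]), 157)
cover ((524.5718994140625, -357.07867431640625), (145.92877197265625, 125.739990234375), 85.96002960205078)
pin (array([562.8, -38.8,  30.5]), 'ang', np.float64(76.3), 'len', np.float64(117.8), 'wid', np.float64(16.3), 'mid', array([561.3, -37.9]), 154)
pin (array([590.4, 127.7,  30.1]), 'ang', np.float64(85.8), 'len', np.float64(118.0), 'wid', np.float64(18.3), 'mid', array([588.9, 128.1]), 151)
line (array([613.7,  38.4,  18. ]), 'ang', np.float64(81.3), 'len', np.float64(337.5), 'wid', np.float64(12.2), 'mid', array([613.5,  40.6]), 273)
handle (array([ 530. , -357.7,   70.2]), 'ang', np.float64(87.9), 'len', np.float64(59.2), 'wid', np.float64(24.3), 'mid', array([ 528.9, -358.3]), 157)
cover ((531.941650390625, -355.7701416015625), (147.0181884765625, 118.19195556640625), 87.02827453613281)
pin (array([562.9, -38.9,  30.1]), 'ang', np.float64(76.5), 'len', np.float64(118.7), 'wid', np.float64(17.0), 'mid', array([561.3, -38.2]), 164)
pin (array([590.2, 126.5,  30.5]), 'ang', np.float64(86.1), 'len', np.float64(118.3), 'wid', np.float64(16.8), 'mid', array([589.2, 128.6]), 146)
line (array([613.5,  37.8,  17.9]), 'ang', np.float64(81.3), 'len', np.float64(338.0), 'wid', np.float64(13.2), 'mid', array([614.3,  40.6]), 270)
```

```bash
python3 -m jog '[[[0,-7,0],[2,0,4],1e-9]]' 2>&1 | head; python3 -c "
from station import arm;o=arm.get_obs();print(o['t'],o['eef_pos'],o['orientation'],o['q'])"
```

```text
t: 1.18
eef_pos: [305.0, -564.7, 231.1]
orientation: [-1.581, 0.006, -1.006]
force: [-2.0, -0.8, -0.2]
grip_width: 1.001
1.1833 [ 304.97845271 -564.72910753  231.06614999] [-1.58114542  0.00553322 -1.00558945] [ 1.11298132  0.71624213 -0.21386769  1.50479488  0.18505185  0.94630224
 -0.16486322]
```

```bash
cat > d.py <<'E'
import sys
from h import *
from scipy.spatial.transform import Rotation as R
# usage: d.py x y z yawdeg : tool-frame shift (cm, in current tool axes and in final axes) and turn
t=np.array(list(map(float,sys.argv[1:4])));yaw=float(sys.argv[4])
o=arm.get_obs();Rc=R.from_euler('xyz',o['orientation'])
Rt=R.from_euler('xyz',[-90,0,yaw],degrees=True)
d=t-o['eef_pos']
print('t',round(o['t'],2),'pos',o['eef_pos'].round(1),'rpy',np.degrees(o['orientation']).round(1),'F',o['force'].round(1),'w',round(o['grip_width'],3))
print('cur axes cm',(Rc.inv().apply(d)/10).round(2),'final axes cm',(Rt.inv().apply(d)/10).round(2),'turn deg',np.degrees((Rc.inv()*Rt).as_rotvec()).round(2))
E
python3 -m jog '[[[0,-7,0],[0,0,4],0],[[0,-7,0],[0,0,4],0],[[0,-7,0],[0.5,0,4],0],[[0,-7,0],[1,0,4],0],[[0,-7,0],[1.5,0,3.5],0]]' 60 
python3 d.py 529 -358 120 -1.6
```

```text
t: 1.6
eef_pos: [474.6, -436.5, 231.5]
orientation: [-1.57, -0.0, -0.376]
force: [0.7, -0.3, -0.2]
grip_width: 1.0
t 1.6 pos [ 474.6 -436.5  231.5] rpy [-90.   -0.  -21.6] F [ 0.7 -0.3 -0.2] w 1.0
cur axes cm [ 2.17 11.15  9.29] final axes cm [ 5.21 11.15  8.  ] turn deg [ -0.02 -19.95   0.02]
```

```bash
python3 -m jog '[[[0,-6,0],[1.3,2,2.4],0],[[0,-6,0],[1.3,2,2.2],0],[[0,-6,0],[1.3,2,2],0],[[0,0,0],[0,0,0],0],[[0,0,0],[0,0,0],0]]' 60 
python3 d.py 529 -358 120 -1.6
python3 - <<'E'
from h import *
p=imaging.camera("wrist");save(p,"w1")
w=cloud(p);z=w[...,2];q=w[(z>66)&(z<76)]
q=q[(abs(q[:,0]-529)<60)&(abs(q[:,1]+358)<60)]
print(cv2.minAreaRect(q[:,:2].astype(np.float32)),q.mean(0),len(q))
E
```

```text
t: 2.02
eef_pos: [529.3, -383.8, 170.0]
orientation: [-1.568, 0.002, -0.066]
force: [0.3, -0.0, 0.7]
grip_width: 0.998
t 2.02 pos [ 529.3 -383.8  170. ] rpy [-89.9   0.1  -3.8] F [ 0.3 -0.   0.7] w 0.998
cur axes cm [-0.19  5.    2.56] final axes cm [-0.1   5.    2.58] turn deg [-0.14 -2.17 -0.1 ]
((527.0699462890625, -361.1886901855469), (59.89604949951172, 21.9650821685791), 89.10749816894531) [ 527.13069767 -359.85021731   70.72178785] 1832
```

View pics/w1.png

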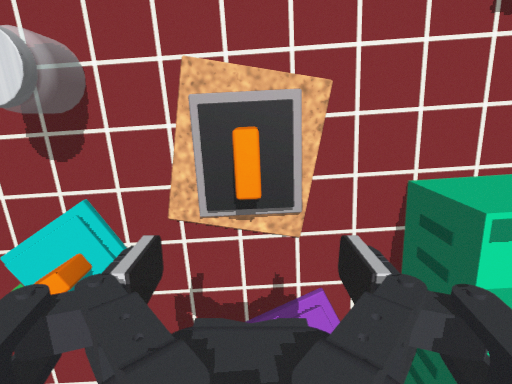

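The wrist view shows the grey-soled pad on the cork mat, with the orange handle at (247,163); depth puts it at (527,-361).

```bash
python3 d.py 527.5 -360.5 36 -1.0; python3 -m jog '[[[0,-2.8,0],[-0.1,1.5,2.2],0],[[0,0,0],[0,3.5,0],0],[[0,0,0],[0,3.5,0],0],[[0,0,0],[0,3.5,0],0],[[0,0,0],[0,0,0],0]]' 60;python3 d.py 527.5 -360.5 36 -1.0
```

```text
t 2.07 pos [ 528.6 -386.1  170.9] rpy [-90.    0.1  -4. ] F [ 0.3 -1.1  0.1] w 1.001
cur axes cm [-0.28 13.49  2.55] final axes cm [-0.16 13.49  2.56] turn deg [ 0.01 -2.96 -0.05]
t: 2.48
eef_pos: [523.9, -364.3, 45.9]
orientation: [-1.568, 0.01, -0.023]
force: [-1.4, -0.1, -1.7]
grip_width: 0.997
t 2.48 pos [ 523.9 -364.3   45.9] rpy [-89.8   0.6  -1.3] F [-1.4 -0.1 -1.7] w 0.997
cur axes cm [0.36 0.98 0.38] final axes cm [0.35 0.99 0.39] turn deg [-0.16 -0.3  -0.6 ]
```

```bash
python3 -m jog '[[[0,0,0],[0.2,0.5,0.2],0],[[0,0,0],[0,0,0],0]]';python3 d.py 527.5 -360.5 36 -1.0
```

```text
t: 2.65
eef_pos: [532.5, -363.0, 47.9]
orientation: [-1.572, -0.003, -0.021]
force: [1.6, -0.1, 0.1]
grip_width: 1.0
t 2.65 pos [ 532.5 -363.    47.9] rpy [-90.1  -0.2  -1.2] F [ 1.6 -0.1  0.1] w 1.0
cur axes cm [-0.51  1.18  0.25] final axes cm [-0.51  1.19  0.25] turn deg [ 0.08 -0.22  0.15]
```

```bash
for i in 1 2 3; do python3 -m jog '[[[0,0,0],[0,0,0],0],[[0,0,0],[0,0,0],0]]' | sed -n 2,4p;done;python3 d.py 527.5 -360.5 36 -1.0
```

```text
eef_pos: [532.8, -363.2, 48.8]
orientation: [-1.573, -0.004, -0.021]
force: [0.2, -0.1, -0.1]
eef_pos: [531.9, -362.7, 47.6]
orientation: [-1.572, -0.002, -0.02]
force: [0.9, 0.0, -0.3]
eef_pos: [531.4, -362.3, 46.7]
orientation: [-1.571, -0.0, -0.02]
force: [-0.1, 0.4, -0.0]
t 3.15 pos [ 531.4 -362.3   46.7] rpy [-90.   -0.   -1.1] F [-0.1  0.4 -0. ] w 0.999
cur axes cm [-0.4   1.07  0.17] final axes cm [-0.4   1.07  0.17] turn deg [ 0.02 -0.15  0.03]
```

```bash
python3 -m jog '[[[0,0,0],[-0.2,0.5,0.1],0],[[0,0,0],[-0.2,0.5,0.1],0],[[0,0,0],[0,0,0],0],[[0,0,0],[0,0,0],0]]';python3 d.py 527.5 -360.5 36 -1.0; python3 -m jog '[[[0,0,0],[0,0,0],0],[[0,0,0],[0,0,0],0],[[0,0,0],[0,0,0],0]]' ;python3 d.py 527.5 -360.5 36 -1.0
```

```text
t: 3.48
eef_pos: [526.6, -359.6, 35.5]
orientation: [-1.57, 0.002, -0.02]
force: [0.1, 0.7, 0.6]
grip_width: 1.002
t 3.48 pos [ 526.6 -359.6   35.5] rpy [-90.    0.1  -1.1] F [0.1 0.7 0.6] w 1.002
cur axes cm [ 0.09 -0.05 -0.08] final axes cm [ 0.09 -0.05 -0.09] turn deg [-0.04 -0.13 -0.09]
t: 3.73
eef_pos: [527.6, -360.1, 36.4]
orientation: [-1.571, -0.0, -0.02]
force: [0.5, -0.4, 0.5]
grip_width: 0.998
t 3.73 pos [ 527.6 -360.1   36.4] rpy [-90.   -0.   -1.1] F [ 0.5 -0.4  0.5] w 0.998
cur axes cm [-0.01  0.04 -0.04] final axes cm [-0.01  0.04 -0.04] turn deg [ 0.01 -0.14  0.02]
```

Settled to within 0.5 mm. Close and lift.

```bash
python3 -m jog '[[[0,0,0],[0,0,0],1],[[0,0,0],[0,0,0],1],[[0,0,0],[0,0,0],1],[[0,0,0],[0,0,0],1],[[0,0,0],[0,0,0],1]]' 90; python3 -m jog '[[[0,0,0],[0,0,0],1],[[0,0,0],[0,0,0],1],[[0,0,0],[0,-1,0],1],[[0,0,0],[0,-2,0],1],[[0,0,0],[0,-2,0],1]]'; python3 -m jog '[[[0,0,0],[0,-2,0],1],[[0,0,0],[0,-1,0],1],[[0,0,0],[0,0,0],1]]'
python3 - <<'E'
from h import *
p=imaging.camera("wrist");save(p,"w2")
E
```

```text
t: 4.15
eef_pos: [527.4, -360.1, 36.3]
orientation: [-1.571, -0.0, -0.02]
force: [-0.0, -0.5, -0.0]
grip_width: 0.301
t: 4.57
eef_pos: [526.1, -359.4, 86.1]
orientation: [-1.569, 0.003, -0.02]
force: [-0.4, -1.4, -2.8]
grip_width: 0.244
t: 4.82
eef_pos: [528.7, -360.7, 118.9]
orientation: [-1.573, -0.004, -0.02]
force: [0.3, -1.1, -2.0]
grip_width: 0.242
```

View pics/w2.png

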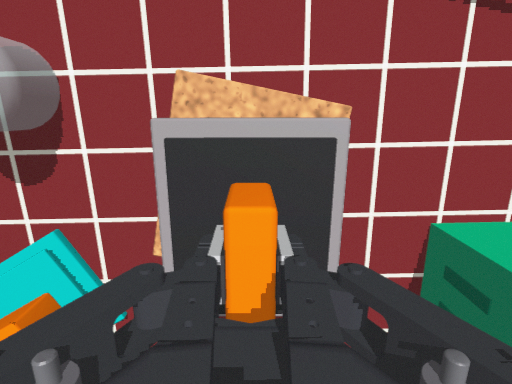

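Pad held level, its handle in the jaws at (250,245). Moving to look at the right pin from close up.

```bash
python3 d.py 535 -190 130 -13.6; python3 -m jog '[[[0,3.1,0],[-0.5,-0.6,2],1],[[0,3.1,0],[-0.5,-0.5,4],1],[[0,3.1,0],[-0.5,0,4],1],[[0,3.1,0],[-0.5,0,4],1],[[0,0,0],[-0.5,0,2],1]]';  python3 -m jog '[[[0,0,0],[-0.5,0,1],1],[[0,0,0],[0,0,0],1],[[0,0,0],[0,0,0],1],[[0,0,0],[0,0,0],1]]'; python3 d.py 535 -190 130 -13.6;
cat > pins.py <<'E'
from h import *
import sys
def pin(p,cx,cy,R=45):
    w=cloud(p);rgb=p["pixels"].astype(int);mn=rgb.min(-1)
    x,y,z=w[...,0],w[...,1],w[...,2]
    m=(abs(x-cx)<R)&(abs(y-cy)<80)&(z>22)&(z<40)
    n,l,st,ce=cv2.connectedComponentsWithStats(m.astype(np.uint8))
    if n<2: return None
    k=1+np.argmax(st[1:,4]); q=w[l==k]
    # sphere of top ridge
    (c,s,a)=cv2.minAreaRect(q[:,:2].astype(np.float32))
    c0=q.mean(0)[:2];u,_,v=np.linalg.svd(q[:,:2]-c0,full_matrices=False);ax=v[0]*np.sign(v[0][1]);nn=np.array([ax[1],-ax[0]])
    t=(q[:,:2]-c)@ax;L=np.ptp(t)
    out=[]
    for f in np.linspace(-.42,.42,7):
        g=abs(t-f*L)<L*.06
        if g.sum()<4: out.append(None);continue
        s_=q[g];o=(s_[:,:2]-c)@nn
        out.append((round(float((o.max()+o.min())/2),1),round(float(np.percentile(s_[:,2],95)),1)))
    return np.round(c,1),np.round(s,1),"yaw",round(np.degrees(np.arctan2(ax[1],ax[0]))-90,1),out,len(q)
if __name__=="__main__":
    p=imaging.camera(sys.argv[1]);save(p,sys.argv[2])
    for i in range(3,len(sys.argv),2): print(pin(p,float(sys.argv[i]),float(sys.argv[i+1])))
E
python3 pins.py wrist w3 560 -38 589 128
```

```text
t 4.87 pos [ 527.8 -360.3  117.2] rpy [-90.1  -0.1  -1.1] F [-0.1  0.3 -2.8] w 0.243
cur axes cm [ 0.38 -1.29 17.04] final axes cm [-3.3  -1.28 16.73] turn deg [ 0.05 12.45  0.1 ]
t: 5.28
eef_pos: [522.7, -191.4, 126.3]
orientation: [-1.566, 0.003, -0.232]
force: [0.8, 1.7, -2.9]
grip_width: 0.248
t: 5.62
eef_pos: [519.8, -190.2, 126.7]
orientation: [-1.573, 0.001, -0.239]
force: [0.9, -0.4, -3.5]
grip_width: 0.246
t 5.62 pos [ 519.8 -190.2  126.7] rpy [-90.1   0.  -13.7] F [ 0.9 -0.4 -3.5] w 0.246
cur axes cm [ 1.47 -0.33  0.38] final axes cm [ 1.47 -0.33  0.38] turn deg [ 0.11 -0.11 -0.04]
(array([550.9, -75.1]), array([47.4, 13.5]), 'yaw', np.float64(-14.1), [(-0.2, 32.4), (-0.2, 32.5), (-0.3, 33.0), (-0.0, 32.5), (-0.1, 32.4), (-0.1, 32.7), (-0.2, 32.6)], 1277)
None
```

View pics/w3.png

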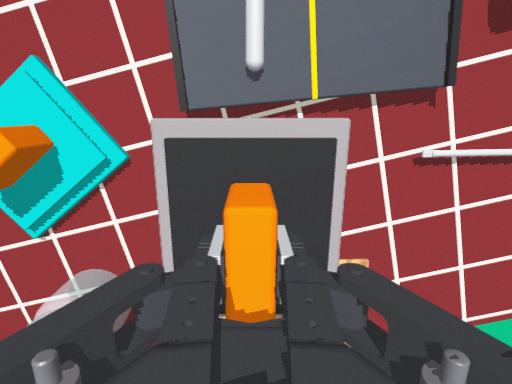

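```bash
python3 d.py 530.7 -32.6 80 -14.1; python3 -m jog '[[[0,0,0],[-0.5,0,2],1],[[0,0,0],[-0.5,0.5,4],1],[[0,0,0],[-0.5,1,4],1],[[0,0,0],[-0.5,1,3],1],[[0,0,0],[-0.5,1,1.5],1]]';  python3 -m jog '[[[0,0.4,0],[0,0.5,0.5],1],[[0,0,0],[0,0.3,0],1],[[0,0,0],[0,0,0],1],[[0,0,0],[0,0,0],1],[[0,0,0],[0,0,0],1]]'; python3 d.py 530.7 -32.6 72 -14.1
```

```text
t 5.67 pos [ 520.  -190.4  126.8] rpy [-90.1   0.  -13.7] F [ 0.7 -0.7 -3.6] w 0.244
cur axes cm [-2.71  4.65 15.59] final axes cm [-2.8   4.68 15.56] turn deg [ 0.1   0.35 -0.02]
t: 6.08
eef_pos: [532.2, -36.5, 92.1]
orientation: [-1.567, -0.003, -0.233]
force: [0.1, 0.8, -2.5]
grip_width: 0.245
t: 6.5
eef_pos: [531.6, -38.6, 84.6]
orientation: [-1.572, -0.001, -0.247]
force: [-1.2, -0.2, -4.3]
grip_width: 0.246
t 6.5 pos [531.6 -38.6  84.6] rpy [-90.1  -0.1 -14.2] F [-1.2 -0.2 -4.3] w 0.246
cur axes cm [-0.24  1.26  0.56] final axes cm [-0.23  1.26  0.56] turn deg [ 0.07 -0.05  0.06]
```

```bash
python3 -m jog '[[[0,0,0],[-0.1,0.4,0.2],1],[[0,0,0],[-0.1,0.4,0.3],1],[[0,0,0],[0,0.2,0],1],[[0,0,0],[0,0,0],1],[[0,0,0],[0,0,0],1]]' | head -4; for i in 1 2 3 4; do python3 -m jog '[[[0,0,0],[0,0,0],1]]' | sed -n 2,4p; done; python3 d.py 530.7 -32.6 62.3 -14.1
```

```text
t: 6.92
eef_pos: [530.4, -30.5, 74.1]
orientation: [-1.571, 0.0, -0.243]
force: [-0.9, -0.2, -2.5]
eef_pos: [530.6, -30.6, 74.3]
orientation: [-1.571, -0.0, -0.243]
force: [0.6, -0.2, -4.0]
eef_pos: [530.7, -30.7, 74.4]
orientation: [-1.571, -0.0, -0.243]
force: [0.7, -0.1, -3.3]
eef_pos: [530.7, -30.7, 74.4]
orientation: [-1.571, -0.0, -0.243]
force: [-0.2, -0.3, -3.3]
eef_pos: [530.7, -30.6, 74.4]
orientation: [-1.571, -0.0, -0.243]
force: [-0.3, -0.1, -2.5]
t 7.25 pos [530.7 -30.6  74.4] rpy [-90.   -0.  -13.9] F [-0.3 -0.1 -2.5] w 0.245
cur axes cm [ 0.05  1.21 -0.19] final axes cm [ 0.05  1.21 -0.19] turn deg [0.   0.16 0.02]
```

```bash
python3 -m jog '[[[0,0,0],[0,0.4,0],1],[[0,0,0],[0,0.4,0],1],[[0,0,0],[0,0.1,0],1],[[0,0,0],[0,0,0],1],[[0,0,0],[0,0,0],1]]' | head -4; for i in 1 2 3; do python3 -m jog '[[[0,0,0],[0,0.05,0],1],[[0,0,0],[0,0,0],1]]' | sed -n 2,4p; done
```

```text
t: 7.67
eef_pos: [530.4, -30.6, 65.1]
orientation: [-1.571, 0.0, -0.243]
force: [-0.4, -0.7, -2.7]
eef_pos: [530.7, -30.6, 64.8]
orientation: [-1.571, -0.0, -0.243]
force: [0.6, -0.4, -3.3]
eef_pos: [530.6, -30.6, 64.3]
orientation: [-1.571, -0.0, -0.243]
force: [1.1, 0.1, -3.6]
eef_pos: [530.6, -30.6, 63.8]
orientation: [-1.571, -0.0, -0.243]
force: [-1.0, -0.2, -2.9]
```

```bash
for i in 1 2 3 4 5 6; do python3 -m jog '[[[0,0,0],[0,0.03,0],1],[[0,0,0],[0,0,0],1]]' | sed -n 2,4p | tr '\n' ' '; echo; done
```

```text
eef_pos: [530.6, -30.6, 63.5] orientation: [-1.571, -0.0, -0.243] force: [0.3, -0.3, -2.9] 
eef_pos: [530.6, -30.6, 63.2] orientation: [-1.571, -0.0, -0.243] force: [0.3, 0.1, -2.8] 
eef_pos: [530.6, -30.6, 62.9] orientation: [-1.571, -0.0, -0.243] force: [0.3, 1.2, -3.1] 
eef_pos: [530.6, -30.6, 62.6] orientation: [-1.571, -0.0, -0.243] force: [-0.4, 0.2, -2.4] 
eef_pos: [530.9, -30.7, 62.5] orientation: [-1.571, -0.001, -0.243] force: [0.5, -0.2, -1.0] 
eef_pos: [530.9, -30.6, 62.3] orientation: [-1.571, -0.001, -0.243] force: [-0.1, -0.4, 2.0]
```

```bash
for i in 1 2 ; do python3 -m jog '[[[0,0,0],[0,0.02,0],1],[[0,0,0],[0,0,0],1]]' | sed -n 2,4p | tr '\n' ' '; echo; done;  python3 -m jog '[[[0,0,0],[0,0,0],1]]' | sed -n 2,4p | tr '\n' ' '
```

```text
eef_pos: [530.9, -30.6, 62.1] orientation: [-1.571, -0.001, -0.243] force: [-0.5, 0.2, 2.7] 
eef_pos: [530.9, -30.7, 61.9] orientation: [-1.571, -0.001, -0.243] force: [-1.3, 0.4, 3.4] 
eef_pos: [530.9, -30.7, 61.8] orientation: [-1.571, -0.001, -0.243] force: [-0.4, -1.0, 4.0]
```

```bash
for i in 1 2 3 4 5; do python3 -m jog '[[[0,0,0],[0.2,0,0],1]]' | sed -n 2,4p | tr '\n' ' '; echo; done
```

```text
eef_pos: [532.3, -31.0, 61.8] orientation: [-1.571, 0.0, -0.243] force: [-1.2, -0.2, 4.4] 
eef_pos: [534.6, -31.6, 61.7] orientation: [-1.571, -0.0, -0.243] force: [-1.2, -0.4, 4.9] 
eef_pos: [536.8, -32.1, 61.7] orientation: [-1.571, -0.0, -0.243] force: [-0.4, -0.1, 4.4] 
eef_pos: [538.8, -32.6, 61.7] orientation: [-1.571, -0.0, -0.243] force: [0.1, -0.1, 5.2] 
eef_pos: [540.7, -33.0, 61.6] orientation: [-1.571, -0.0, -0.243] force: [-0.9, -0.9, 5.2]
```

```bash
for i in 1 2 3 4 5; do python3 -m jog '[[[0,0,0],[0.2,0,0],1],[[0,0,0],[0.2,-0.005,0],1]]' | sed -n 2,4p | tr '\n' ' '; echo; done
```

```text
eef_pos: [544.5, -33.9, 61.7] orientation: [-1.571, -0.0, -0.243] force: [-1.0, 0.5, 4.7] 
eef_pos: [548.4, -34.9, 61.7] orientation: [-1.571, -0.0, -0.243] force: [-2.2, -1.0, 5.4] 
eef_pos: [552.2, -35.8, 61.7] orientation: [-1.571, -0.0, -0.243] force: [-1.0, 0.4, 4.1] 
eef_pos: [556.0, -36.8, 61.8] orientation: [-1.571, -0.0, -0.243] force: [0.2, -0.3, 4.1] 
eef_pos: [559.9, -37.7, 61.8] orientation: [-1.571, -0.0, -0.243] force: [-1.1, 0.9, 4.0]
```

```bash
for i in 1 2 3 4 5 6; do python3 -m jog '[[[0,0,0],[0.2,0,0],1],[[0,0,0],[0.2,0,0],1],[[0,0,0],[0.2,0,0],1]]' | sed -n 1,4p | tr '\n' ' '; echo; done
```

```text
t: 11.08 eef_pos: [565.8, -39.2, 61.8] orientation: [-1.571, -0.0, -0.243] force: [-0.7, 0.8, 4.4] 
t: 11.33 eef_pos: [571.6, -40.6, 61.9] orientation: [-1.571, -0.0, -0.243] force: [0.0, 0.7, 5.8] 
t: 11.58 eef_pos: [577.4, -42.0, 61.9] orientation: [-1.571, -0.0, -0.243] force: [-0.6, 1.0, 3.9] 
t: 11.83 eef_pos: [583.3, -43.4, 61.9] orientation: [-1.571, -0.0, -0.243] force: [-0.0, 1.7, 3.0] 
t: 12.08 eef_pos: [589.1, -44.8, 61.9] orientation: [-1.571, -0.0, -0.243] force: [0.2, 2.6, 4.0] 
t: 12.33 eef_pos: [594.9, -46.3, 61.9] orientation: [-1.57, -0.0, -0.243] force: [-0.1, 2.6, 3.8]
```

```bash
for i in 1 2 3 4 5 6; do python3 -m jog '[[[0,0,0],[0.2,0,0],1],[[0,0,0],[0.2,0,0],1],[[0,0,0],[0.2,0,0],1]]' | sed -n 1,4p | tr '\n' ' '; echo; done;  python3 -m jog '[[[0,0,0],[0.2,0,0],1],[[0,0,0],[0.1,0,0],1],[[0,0,0],[0,0,0],1],[[0,0,0],[0,0,0],1]]'
```

```text
t: 12.58 eef_pos: [600.7, -47.7, 61.9] orientation: [-1.57, -0.0, -0.243] force: [0.6, 2.7, 4.6] 
t: 12.83 eef_pos: [606.6, -49.1, 61.9] orientation: [-1.57, -0.0, -0.243] force: [0.3, 3.4, 5.0] 
t: 13.08 eef_pos: [612.4, -50.5, 61.9] orientation: [-1.57, -0.0, -0.243] force: [-0.1, 4.0, 4.8] 
t: 13.33 eef_pos: [618.2, -52.0, 61.9] orientation: [-1.57, -0.0, -0.243] force: [0.5, 2.6, 4.0] 
t: 13.58 eef_pos: [624.0, -53.4, 61.9] orientation: [-1.57, -0.0, -0.243] force: [0.5, 4.4, 4.5] 
t: 13.83 eef_pos: [629.9, -54.9, 61.9] orientation: [-1.57, -0.0, -0.243] force: [0.1, 5.1, 3.7] 
t: 14.17
eef_pos: [633.1, -55.7, 62.0]
orientation: [-1.57, -0.001, -0.243]
force: [2.3, 4.7, 5.1]
grip_width: 0.244
```

```bash
python3 -m jog '[[[0,0,0],[0,-0.04,0.1],1],[[0,0,0],[0,-0.04,0.05],1],[[0,0,0],[0,-0.05,0],1],[[0,0,0],[0,-0.1,0],1],[[0,0,0],[0,-0.1,0],1]]'; python3 -m jog '[[[0,0,0],[0,-0.5,0],1],[[0,0,0],[0,-1,0],1],[[0,0,0],[0,-1.5,0],1],[[0,0,0],[0,-0.7,0],1],[[0,0,0],[0,0,0],1]]'
python3 pins.py scene s3 617 -60 589 128
```

```text
t: 14.58
eef_pos: [631.1, -56.6, 64.0]
orientation: [-1.574, 0.003, -0.244]
force: [-1.1, -0.2, -3.9]
grip_width: 0.248
t: 15.0
eef_pos: [634.4, -54.7, 104.5]
orientation: [-1.57, -0.004, -0.244]
force: [0.6, -0.2, -3.5]
grip_width: 0.245
(array([ 600.1, -105.9]), array([7.8, 1.3]), 'yaw', np.float64(-87.4), [None, None, None, None, None, None, None], 4)
(array([589.7, 128. ]), array([115.3,  17.1]), 'yaw', np.float64(-4.0), [(-1.8, 33.6), (-0.2, 32.9), (0.7, 34.0), (1.9, 33.0), (1.1, 33.1), (0.2, 34.1), (-2.1, 32.7)], 174)
```

View pics/s3.png

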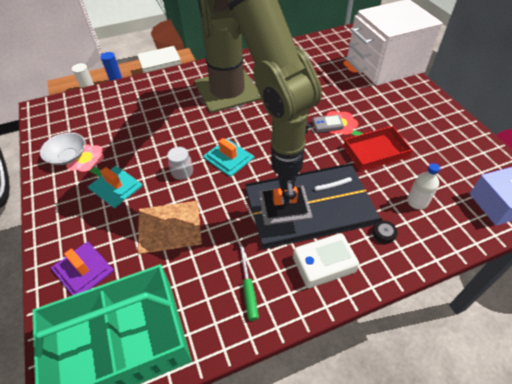

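The left pin at (333,184) shows a ~3 mm bow. The arm hides the first pin. Heading to the second pin, with a survey on the way.

```bash
python3 d.py 575 -10 110 -4;  python3 -m jog '[[[0,-3,0],[-1.5,0,1],1],[[0,-3,0],[-2,-0.2,1],1],[[0,-3,0],[-2,-0.2,1],1],[[0,-0.9,0],[-1,-0.1,0.5],1],[[0,0,0],[0,0,0],1]]'; python3 -m jog '[[[0,0,0],[0,0,0],1],[[0,0,0],[0,0,0],1],[[0,0,0],[0,0,0],1]]'; python3 pins.py wrist w4 589 128; python3 pins.py scene s4 617 -60 589 128
```

```text
t 15.05 pos [633.7 -54.7 103.4] rpy [-90.   -0.1 -14. ] F [ 0.4 -0.5 -3.6] w 0.24
cur axes cm [-6.77 -0.68  2.92] final axes cm [-6.17 -0.66  4.05] turn deg [-0.   -9.96  0.14]
t: 15.47
eef_pos: [571.8, -6.8, 106.8]
orientation: [-1.57, 0.004, -0.066]
force: [-1.2, 1.0, -3.5]
grip_width: 0.245
t: 15.72
eef_pos: [576.0, -10.1, 106.9]
orientation: [-1.571, -0.001, -0.072]
force: [-0.5, -0.4, -2.4]
grip_width: 0.245
(array([584.4,  96.7]), array([61.2, 14.4]), 'yaw', np.float64(-7.3), [(-0.2, 32.4), (-0.2, 32.7), (0.2, 32.6), (0.2, 32.7), (0.1, 32.6), (-0.1, 32.8), (-0.3, 32.6)], 1857)
(array([612.5, -50.1]), array([117.2,  15.2]), 'yaw', np.float64(-13.5), [(-0.6, 32.6), (0.7, 33.5), (0.2, 33.9), (0.4, 33.7), (0.8, 33.7), (-0.6, 32.8), (-0.1, 34.7)], 197)
(array([587.2, 133.7]), array([111.9,  23.8]), 'yaw', np.float64(-3.6), [(2.0, 32.0), (-1.6, 33.9), (-0.4, 33.3), (4.1, 33.2), (4.1, 32.6), (3.0, 33.7), (2.5, 32.9)], 164)
```

View pics/w4.png

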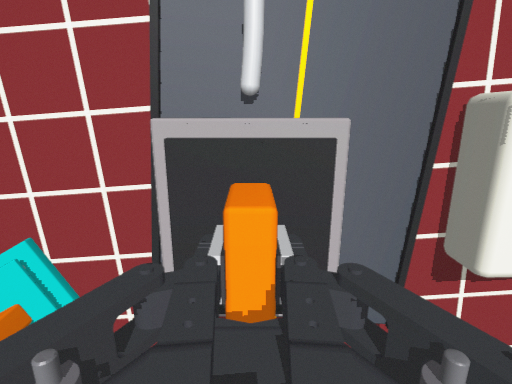

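View pics/s4.png

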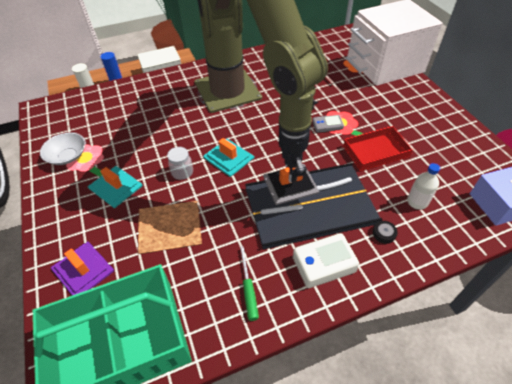

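First pin, at scene (280,210), lies beyond the line with its centre about 10 mm past. The wrist view shows the second pin's near end at (250,88), bowed to +x.

```bash
python3 d.py 560 128.5 80 -4; python3 -m jog '[[[0,0,0],[-0.5,0,2],1],[[0,0,0],[-0.6,0,3.8],1],[[0,0,0],[-0.6,0.3,3.8],1],[[0,0,0],[-0.5,0.6,2.5],1],[[0,0,0],[-0.3,0.6,1.2],1]]';  python3 -m jog '[[[0,0,0],[0,0.5,0.5],1],[[0,0,0],[0,0.5,0],1],[[0,0,0],[0,0.3,0],1],[[0,0,0],[0,0,0],1],[[0,0,0],[0,0,0],1]]'; python3 d.py 560 128.5 72 -4
```

```text
t 15.82 pos [575.7  -9.8 106.9] rpy [-90.   -0.   -4.1] F [-0.5 -0.6 -3.5] w 0.245
cur axes cm [-2.57  2.69 13.69] final axes cm [-2.53  2.69 13.69] turn deg [ 0.02 -0.13  0.03]
t: 16.23
eef_pos: [559.6, 132.0, 92.4]
orientation: [-1.565, -0.002, -0.065]
force: [0.2, -0.1, -3.6]
grip_width: 0.246
t: 16.65
eef_pos: [560.2, 128.0, 78.9]
orientation: [-1.573, 0.0, -0.074]
force: [-0.1, -1.0, -2.6]
grip_width: 0.247
t 16.65 pos [560.2 128.   78.9] rpy [-90.1   0.   -4.2] F [-0.1 -1.  -2.6] w 0.247
cur axes cm [-0.02  0.69  0.05] final axes cm [-0.02  0.69  0.05] turn deg [ 0.1  -0.21 -0.01]
```

```bash
python3 -m jog '[[[0,0,0],[0,0.5,0],1],[[0,0,0],[0,0.5,0],1],[[0,0,0],[0,0.3,0],1],[[0,0,0],[0,0,0],1],[[0,0,0],[0,0,0],1]]'|head -4; python3 -m jog '[[[0,0,0],[0,0,0],1],[[0,0,0],[0,0,0],1]]'; python3 d.py 560 128.5 63 -4
```

```text
t: 17.07
eef_pos: [559.6, 130.3, 65.8]
orientation: [-1.571, 0.001, -0.071]
force: [-0.4, 0.5, -3.1]
t: 17.23
eef_pos: [560.0, 130.6, 66.3]
orientation: [-1.571, -0.0, -0.07]
force: [-0.2, -0.3, -3.7]
grip_width: 0.243
t 17.23 pos [560.  130.6  66.3] rpy [-90.  -0.  -4.] F [-0.2 -0.3 -3.7] w 0.243
cur axes cm [ 0.02  0.33 -0.2 ] final axes cm [ 0.02  0.33 -0.2 ] turn deg [-0.01 -0.04  0.02]
```

```bash
python3 -m jog '[[[0,0,0],[0,0.15,-0.1],1],[[0,0,0],[0,0.1,-0.1],1],[[0,0,0],[0,0,0],1],[[0,0,0],[0,0,0],1]]'|sed -n 2,4p| tr '\n' ' '; for i in 1 2 3 4 5; do python3 -m jog '[[[0,0,0],[0,0.03,0],1],[[0,0,0],[0,0,0],1]]' | sed -n 2,4p | tr '\n' ' '; echo; done
```

```text
eef_pos: [559.6, 128.2, 63.6] orientation: [-1.571, 0.0, -0.071] force: [0.3, 0.1, -3.1] eef_pos: [559.7, 128.5, 63.3] orientation: [-1.571, -0.0, -0.071] force: [-0.5, 0.2, -3.6] 
eef_pos: [559.6, 128.5, 63.0] orientation: [-1.571, -0.0, -0.07] force: [0.3, -0.1, -2.6] 
eef_pos: [559.7, 128.5, 62.7] orientation: [-1.571, -0.0, -0.071] force: [-0.2, 0.0, -2.6] 
eef_pos: [559.7, 128.5, 62.5] orientation: [-1.571, -0.0, -0.07] force: [0.5, -0.5, -2.4] 
eef_pos: [559.9, 128.4, 62.4] orientation: [-1.571, -0.001, -0.071] force: [0.0, 1.2, 1.0]
```

```bash
python3 -m jog '[[[0,0,0],[0,0.04,0],1],[[0,0,0],[0,0,0],1]]' | sed -n 2,4p | tr '\n' ' '; python3 -m jog '[[[0,0,0],[0.2,0,0],1]]' | sed -n 2,4p | tr '\n' ' ';  python3 -m jog '[[[0,0,0],[0.2,-0.02,0],1]]' | sed -n 2,4p | tr '\n' ' '
```

```text
eef_pos: [559.9, 128.5, 62.1] orientation: [-1.571, -0.001, -0.071] force: [-2.0, -0.4, 2.3] eef_pos: [561.3, 128.4, 62.0] orientation: [-1.571, 0.0, -0.07] force: [-1.3, -0.4, 4.0] eef_pos: [563.5, 128.2, 62.2] orientation: [-1.571, 0.0, -0.07] force: [-1.9, -0.8, 5.8]
```

```bash
for i in 1 2; do python3 -m jog '[[[0,0,0],[0.2,-0.05,0],1]]' | sed -n 2,4p | tr '\n' ' '; echo; done
```

```text
eef_pos: [565.7, 128.0, 62.7] orientation: [-1.571, 0.0, -0.07] force: [-2.7, -0.5, 5.0] 
eef_pos: [567.9, 127.9, 63.2] orientation: [-1.571, -0.0, -0.07] force: [-0.6, 0.1, 3.2]
```

```bash
for i in 1 2 3; do python3 -m jog '[[[0,0,0],[0.2,-0.035,0],1]]' | sed -n 2,4p | tr '\n' ' '; echo; done
```

```text
eef_pos: [570.0, 127.7, 63.5] orientation: [-1.571, -0.0, -0.071] force: [-1.3, 0.1, 3.5] 
eef_pos: [572.0, 127.6, 63.8] orientation: [-1.571, -0.0, -0.071] force: [-1.0, -0.0, 4.5] 
eef_pos: [574.1, 127.5, 64.0] orientation: [-1.571, -0.0, -0.071] force: [-0.6, 0.4, 3.0]
```

```bash
for r in 1 2 3; do python3 -m jog '[[[0,0,0],[0.2,-0.02,0],1]]' | sed -n 2,4p | tr '\n' ' '; echo; done; for r in 1 2; do python3 -m jog '[[[0,0,0],[0.2,-0.01,0],1]]' | sed -n 2,4p | tr '\n' ' '; echo; done
```

```text
eef_pos: [576.1, 127.4, 64.2] orientation: [-1.571, -0.0, -0.071] force: [-1.2, -1.2, 3.2] 
eef_pos: [578.1, 127.2, 64.4] orientation: [-1.571, -0.0, -0.071] force: [-1.2, 0.1, 3.4] 
eef_pos: [580.0, 127.1, 64.6] orientation: [-1.571, -0.0, -0.071] force: [-0.6, 0.2, 2.6] 
eef_pos: [582.0, 126.9, 64.7] orientation: [-1.571, -0.0, -0.071] force: [-0.1, -0.2, 2.7] 
eef_pos: [584.0, 126.8, 64.8] orientation: [-1.571, -0.0, -0.071] force: [-0.4, -0.1, 2.0]
```

```bash
python3 -m jog '[[[0,0,0],[0.2,0.02,0],1]]' | sed -n 2,4p | tr '\n' ' '; echo;  for r in 1 2; do python3 -m jog '[[[0,0,0],[0.2,0.02,0],1]]' | sed -n 2,4p | tr '\n' ' '; echo; done
```

```text
eef_pos: [586.1, 126.6, 64.6] orientation: [-1.571, -0.001, -0.071] force: [-0.2, 0.4, 3.3] 
eef_pos: [588.1, 126.5, 64.5] orientation: [-1.571, -0.001, -0.071] force: [-0.3, -1.4, 3.8] 
eef_pos: [590.2, 126.4, 64.3] orientation: [-1.571, -0.001, -0.071] force: [0.9, -0.1, 3.9]
```

```bash
for r in 1 2; do python3 -m jog '[[[0,0,0],[0.2,0.02,0],1]]' | sed -n 2,4p | tr '\n' ' '; echo; done;  for r in 1 2 ; do python3 -m jog '[[[0,0,0],[0.2,0.025,0],1]]' | sed -n 2,4p | tr '\n' ' '; echo; done
```

```text
eef_pos: [592.2, 126.2, 64.2] orientation: [-1.571, -0.001, -0.071] force: [-0.5, -0.2, 4.6] 
eef_pos: [594.2, 126.1, 64.0] orientation: [-1.571, -0.001, -0.071] force: [0.2, -1.0, 3.4] 
eef_pos: [596.2, 125.9, 63.7] orientation: [-1.571, -0.001, -0.071] force: [0.0, -1.9, 4.3] 
eef_pos: [598.2, 125.8, 63.5] orientation: [-1.571, -0.001, -0.071] force: [0.9, -0.6, 4.0]
```

Travel 38 mm, press about 7 N. The half-turn is at about 50.

```bash
for r in 1 2; do python3 -m jog '[[[0,0,0],[0.2,0.03,0],1]]' | sed -n 2,4p | tr '\n' ' '; echo; done;  for r in 1 2 ; do python3 -m jog '[[[0,0,0],[0.2,0.035,0],1]]' | sed -n 2,4p | tr '\n' ' '; echo; done
```

```text
eef_pos: [600.1, 125.7, 63.1] orientation: [-1.571, -0.001, -0.071] force: [1.0, -0.7, 3.0] 
eef_pos: [602.1, 125.5, 62.8] orientation: [-1.571, -0.001, -0.071] force: [1.1, -1.0, 4.9] 
eef_pos: [604.1, 125.4, 62.5] orientation: [-1.571, -0.001, -0.071] force: [0.4, 0.8, 4.6] 
eef_pos: [606.1, 125.3, 62.1] orientation: [-1.571, -0.001, -0.071] force: [1.2, 0.0, 4.7]
```

```bash
python3 -m jog '[[[0,0,0],[0.2,0.03,0],1]]' | sed -n 2,4p | tr '\n' ' '; echo;  python3 -m jog '[[[0,0,0],[0.1,0.01,0],1]]' | sed -n 2,4p | tr '\n' ' '; echo;  python3 -m jog '[[[0,0,0],[0.1,0.0,0],1]]' | sed -n 2,4p | tr '\n' ' '; echo; python3 -m jog '[[[0,0,0],[0.1,-0.0,0],1]]' | sed -n 2,4p | tr '\n' ' '
```

```text
eef_pos: [608.0, 125.1, 61.8] orientation: [-1.571, -0.0, -0.071] force: [0.8, -0.1, 4.7] 
eef_pos: [608.8, 125.1, 61.7] orientation: [-1.571, 0.0, -0.071] force: [-0.3, 0.6, 7.0] 
eef_pos: [609.1, 125.1, 61.5] orientation: [-1.571, 0.001, -0.07] force: [-1.6, -0.7, 6.3] 
eef_pos: [609.5, 125.0, 61.5] orientation: [-1.571, 0.002, -0.07] force: [-1.9, 0.8, 7.1]
```

```bash
python3 -m jog '[[[0,0,0],[0.1,-0.06,0],1]]' | sed -n 2,4p | tr '\n' ' '; echo;  python3 -m jog '[[[0,0,0],[0.1,-0.04,0],1]]' | sed -n 2,4p | tr '\n' ' '; echo
```

```text
eef_pos: [610.0, 125.0, 61.9] orientation: [-1.571, 0.003, -0.07] force: [-2.3, 0.2, 5.2] 
eef_pos: [610.8, 124.9, 62.1] orientation: [-1.571, 0.003, -0.07] force: [-2.4, 0.3, 3.6]
```

```bash
for r in 1 2; do python3 -m jog '[[[0,0,0],[0.1,-0.01,0],1]]' | sed -n 2,4p | tr '\n' ' '; echo;done; for r in 1 2; do  python3 -m jog '[[[0,0,0],[0.15,-0.03,0],1]]' | sed -n 2,4p | tr '\n' ' '; echo; done
```

```text
eef_pos: [612.1, 124.8, 62.3] orientation: [-1.571, 0.003, -0.07] force: [-1.8, -0.0, 3.9] 
eef_pos: [613.5, 124.8, 62.4] orientation: [-1.571, 0.002, -0.07] force: [-1.8, 0.8, 4.3] 
eef_pos: [615.3, 124.6, 62.8] orientation: [-1.571, 0.002, -0.07] force: [-1.9, 0.2, 3.8] 
eef_pos: [617.3, 124.4, 63.2] orientation: [-1.571, 0.001, -0.07] force: [-1.5, 0.7, 3.4]
```

```bash
for r in 1 2 3; do python3 -m jog '[[[0,0,0],[0.2,-0.03,0],1]]' | sed -n 2,4p | tr '\n' ' '; echo;done; for r in 1 2; do  python3 -m jog '[[[0,0,0],[0.2,-0.025,0],1]]' | sed -n 2,4p | tr '\n' ' '; echo; done
```

```text
eef_pos: [619.5, 124.3, 63.6] orientation: [-1.571, 0.0, -0.07] force: [-2.6, 0.7, 5.0] 
eef_pos: [621.8, 124.1, 63.9] orientation: [-1.571, -0.0, -0.071] force: [-1.1, 0.5, 3.3] 
eef_pos: [623.9, 124.0, 64.3] orientation: [-1.571, -0.0, -0.071] force: [-1.5, 2.0, 2.8] 
eef_pos: [626.0, 123.8, 64.5] orientation: [-1.571, -0.001, -0.071] force: [-0.9, 0.1, 2.8] 
eef_pos: [628.0, 123.7, 64.8] orientation: [-1.571, -0.001, -0.071] force: [-0.5, 1.0, 2.4]
```

```bash
for r in 1 2 3; do python3 -m jog '[[[0,0,0],[0.2,0,0],1]]' | sed -n 2,4p | tr '\n' ' '; echo;done; for r in 1 2; do  python3 -m jog '[[[0,0,0],[0.2,0.01,0],1]]' | sed -n 2,4p | tr '\n' ' '; echo; done
```

```text
eef_pos: [630.0, 123.5, 64.8] orientation: [-1.571, -0.001, -0.071] force: [-0.8, 1.0, 2.1] 
eef_pos: [632.0, 123.4, 64.8] orientation: [-1.571, -0.001, -0.071] force: [-0.8, 0.7, 3.0] 
eef_pos: [633.9, 123.3, 64.8] orientation: [-1.571, -0.001, -0.071] force: [-0.7, 1.6, 3.2] 
eef_pos: [635.9, 123.1, 64.8] orientation: [-1.571, -0.001, -0.071] force: [-0.4, 1.3, 2.4] 
eef_pos: [638.0, 123.0, 64.7] orientation: [-1.571, -0.001, -0.071] force: [0.4, 1.2, 2.4]
```

```bash
for r in 1 2 3; do python3 -m jog '[[[0,0,0],[0.2,0.025,0],1]]' | sed -n 2,4p | tr '\n' ' '; echo;done; for r in 1 2; do  python3 -m jog '[[[0,0,0],[0.2,0.03,0],1]]' | sed -n 2,4p | tr '\n' ' '; echo; done
```

```text
eef_pos: [640.0, 122.8, 64.5] orientation: [-1.571, -0.001, -0.071] force: [0.2, 2.0, 3.1] 
eef_pos: [642.0, 122.7, 64.3] orientation: [-1.571, -0.001, -0.071] force: [-0.1, 0.5, 3.9] 
eef_pos: [644.1, 122.6, 64.0] orientation: [-1.571, -0.001, -0.071] force: [0.3, 0.9, 3.0] 
eef_pos: [646.1, 122.4, 63.7] orientation: [-1.571, -0.001, -0.071] force: [0.4, 0.1, 3.8] 
eef_pos: [648.1, 122.3, 63.5] orientation: [-1.571, -0.001, -0.071] force: [0.1, 1.3, 4.3]
```

```bash
for r in 1 2 3; do python3 -m jog '[[[0,0,0],[0.2,0.035,0],1]]' | sed -n 2,4p | tr '\n' ' '; echo;done; for r in 1 2; do  python3 -m jog '[[[0,0,0],[0.2,0.03,0],1]]' | sed -n 2,4p | tr '\n' ' '; echo; done
```

```text
eef_pos: [650.1, 122.1, 63.1] orientation: [-1.571, -0.001, -0.071] force: [1.1, 1.2, 5.0] 
eef_pos: [652.1, 122.0, 62.7] orientation: [-1.571, -0.001, -0.071] force: [1.4, 0.3, 4.0] 
eef_pos: [654.0, 121.9, 62.4] orientation: [-1.571, -0.001, -0.071] force: [1.4, 1.3, 4.1] 
eef_pos: [655.9, 121.7, 62.1] orientation: [-1.571, -0.001, -0.071] force: [1.0, 0.5, 4.6] 
eef_pos: [657.7, 121.6, 61.7] orientation: [-1.571, -0.0, -0.071] force: [0.7, 1.1, 5.5]
```

```bash
python3 -m jog '[[[0,0,0],[0.1,0,0],1],[[0,0,0],[0,0,0],1]]' | sed -n 2,4p | tr '\n' ' '; python3 -m jog '[[[0,0,0],[0,-0.04,0],1],[[0,0,0],[0,-0.04,0],1],[[0,0,0],[0,-0.05,0],1],[[0,0,0],[0,-0.1,0],1],[[0,0,0],[0,-0.1,0],1]]'; python3 -m jog '[[[0,0,0],[0,-0.5,0],1],[[0,0,0],[0,-1,0],1],[[0,0,0],[0,-1.5,0],1],[[0,0,0],[0,-1.5,0],1],[[0,0,0],[0,-1,0],1]]'
python3 d.py 565 -60 120 -4
```

```text
eef_pos: [658.2, 121.6, 61.6] orientation: [-1.571, 0.001, -0.071] force: [-0.5, 2.0, 5.8] t: 23.57
eef_pos: [656.9, 120.2, 63.5]
orientation: [-1.573, 0.003, -0.071]
force: [-1.0, -0.3, -3.2]
grip_width: 0.246
t: 23.98
eef_pos: [659.0, 121.4, 121.8]
orientation: [-1.571, -0.002, -0.071]
force: [0.4, -0.1, -2.8]
grip_width: 0.244
t 23.98 pos [659.  121.4 121.8] rpy [-90.   -0.1  -4.1] F [ 0.4 -0.1 -2.8] w 0.244
cur axes cm [ -8.1    0.17 -18.76] final axes cm [ -8.11   0.18 -18.75] turn deg [-0.01 -0.05  0.1 ]
```

```bash
python3 -m jog '[[[0,0,0],[-0.7,0,-2],1],[[0,0,0],[-1.2,0,-3.8],1],[[0,0,0],[-1.2,0,-4],1],[[0,0,0],[-1.2,0,-4],1],[[0,0,0],[-1.2,0,-4],1]]';python3 -m jog '[[[0,0,0],[-1.2,0,-4],1],[[0,0,0],[-1.2,0,-4],1],[[0,-0.8,0],[-1.2,0,-4],1],[[0,-0.8,0],[-1.2,0,-4],1],[[0,-0.8,0],[-0.6,0,-4],1]]'; python3 d.py 527.5 -360.2 60 -1.1
python3 pins.py scene s5 612 -50 632 125
```

```text
t: 24.4
eef_pos: [590.2, -53.8, 120.5]
orientation: [-1.572, -0.0, -0.07]
force: [1.3, -0.2, -3.7]
grip_width: 0.244
t: 24.82
eef_pos: [522.4, -249.8, 120.4]
orientation: [-1.572, 0.002, -0.028]
force: [-0.2, -0.5, -2.5]
grip_width: 0.24
t 24.82 pos [ 522.4 -249.8  120.4] rpy [-90.    0.1  -1.6] F [-0.2 -0.5 -2.5] w 0.24
cur axes cm [  0.84   6.05 -11.01] final axes cm [  0.72   6.04 -11.02] turn deg [ 0.05 -0.51 -0.13]
(array([612.3, -50.4]), array([116.9,  15.9]), 'yaw', np.float64(-14.0), [(-0.9, 33.5), (1.3, 32.5), (0.9, 33.5), (0.8, 34.0), (-1.2, 34.4), (0.6, 33.6), (0.7, 33.9)], 197)
(array([636.8, 124.1]), array([116.7,  21.5]), 'yaw', np.float64(-4.5), [(-0.2, 34.1), (3.0, 35.1), (3.8, 33.6), (3.0, 32.4), (2.4, 34.4), (1.6, 33.7), (0.7, 35.1)], 187)
```

View pics/s5.png

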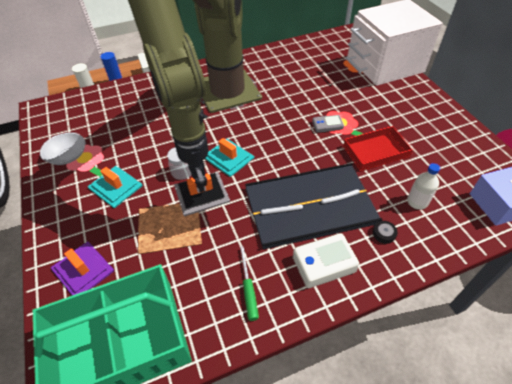

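Both pins lie on the plate beyond the line. By depth, pin 1 (282,210) is about 10.5 mm past and pin 2 (345,195) about 8 mm. Returning the pad.

```bash
python3 -m jog '[[[0,0,0],[0.3,0.5,-3.5],1],[[0,0,0],[0.2,1,-3],1],[[0,0,0],[0,1.5,-1.5],1],[[0,0,0],[0,1,-0.5],1],[[0,0,0],[0,0,0],1]]';python3 -m jog '[[[0,0,0],[0,1,0],1],[[0,0,0],[0,0.8,0],1],[[0,0,0],[0,0,0],1],[[0,0,0],[0,0,0],1],[[0,0,0],[0,0,0],1]]'; python3 d.py 527.5 -360.2 37 -1.1
```

```text
t: 25.28
eef_pos: [525.2, -334.1, 77.8]
orientation: [-1.57, 0.004, -0.032]
force: [-0.6, 0.9, -4.0]
grip_width: 0.249
t: 25.7
eef_pos: [528.1, -331.9, 62.3]
orientation: [-1.571, -0.001, -0.027]
force: [0.4, -0.3, -2.8]
grip_width: 0.244
t 25.7 pos [ 528.1 -331.9   62.3] rpy [-90.   -0.   -1.6] F [ 0.4 -0.3 -2.8] w 0.244
cur axes cm [ 0.02  2.53 -2.83] final axes cm [-0.01  2.53 -2.83] turn deg [-0.01 -0.45  0.03]
```

```bash
python3 -m jog '[[[0,0,0],[0,0.5,-1.4],1],[[0,0,0],[0,0.8,-1.4],1],[[0,0,0],[0,0.6,0],1],[[0,0,0],[0,0,0],1],[[0,0,0],[0,0,0],1]]';python3 -m jog '[[[0,0,0],[0,0.2,0],1],[[0,0,0],[0,0.2,0],1],[[0,0,0],[0,0.1,0],1],[[0,0,0],[0,0,0],1],[[0,0,0],[0,0,0],1]]'; python3 d.py 527.5 -360.2 36.3 -1.1
```

```text
t: 26.12
eef_pos: [525.8, -361.5, 42.0]
orientation: [-1.57, 0.001, -0.03]
force: [0.6, -0.2, -3.5]
grip_width: 0.245
t: 26.53
eef_pos: [526.8, -360.6, 38.0]
orientation: [-1.571, -0.0, -0.028]
force: [0.4, -0.4, -3.2]
grip_width: 0.247
t 26.53 pos [ 526.8 -360.6   38. ] rpy [-90.   -0.   -1.6] F [ 0.4 -0.4 -3.2] w 0.247
cur axes cm [0.07 0.17 0.04] final axes cm [0.07 0.17 0.04] turn deg [ 0.   -0.52  0.01]
```

```bash
python3 -m jog '[[[0,0,0],[0,0.1,0],1],[[0,0,0],[0,0.06,0],1],[[0,0,0],[0,0,0],1],[[0,0,0],[0,0,0],1]]';python3 -m jog '[[[0,0,0],[0,0,0],0],[[0,0,0],[0,0,0],0],[[0,0,0],[0,0,0],0],[[0,0,0],[0,0,0],0],[[0,0,0],[0,0,0],0]]'; python3 -m jog '[[[0,0,0],[0,0,0],0],[[0,0,0],[0,-1,0],0],[[0,0,0],[0,-3,0],0],[[0,0,0],[0,-4,0],0],[[0,0,0],[0,-4,0],0]]'; python3 - <<'E'
from h import *
p=imaging.camera("wrist");save(p,"w5")
E
```

```text
t: 26.87
eef_pos: [526.9, -360.8, 36.6]
orientation: [-1.571, -0.0, -0.028]
force: [0.7, 0.4, -0.6]
grip_width: 0.246
t: 27.28
eef_pos: [526.8, -360.9, 36.4]
orientation: [-1.571, -0.0, -0.029]
force: [-0.2, -0.4, 0.4]
grip_width: 0.931
t: 27.7
eef_pos: [526.0, -360.3, 157.6]
orientation: [-1.57, 0.002, -0.028]
force: [0.5, -1.0, -0.7]
grip_width: 1.0
```

View pics/w5.png

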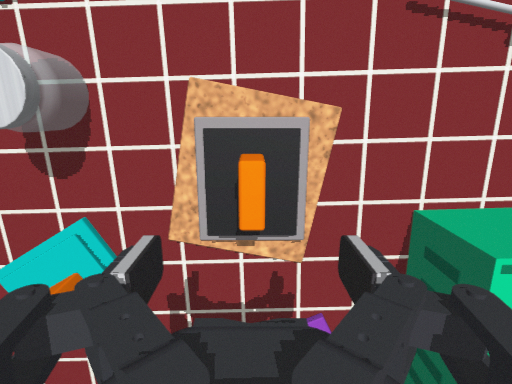

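Pad is back on the mat, centred near (252,180) in the wrist view, flat and within the cork. Going to the bent pin.

```bash
python3 -m jog '[[[0,0,0],[0.5,-0.5,2],0],[[0,0,0],[0.8,-0.5,3.8],0],[[0,0,0],[0.8,0,4],0],[[0,0.5,0],[0.8,0,4],0],[[0,0.5,0],[0.8,0,4],0]]';python3 -m jog '[[[0,0.5,0],[0.8,0,4],0],[[0,0.5,0],[0.9,0,4],0],[[0,0.5,0],[0.9,0,4],0],[[0,0.4,0],[1,0,4],0],[[0,0,0],[1,0,4],0]]'; python3 -m jog '[[[0,0,0],[0.5,0,3.5],0],[[0,0,0],[0.5,0,2],0],[[0,0,0],[0.4,0,0],0],[[0,0,0],[0,0,0],0],[[0,0,0],[0,0,0],0]]'; python3 d.py 635 100 160 -4.5; python3 pins.py wrist w6 636 124 612 -50
```

```text
t: 28.17
eef_pos: [569.4, -182.4, 167.2]
orientation: [-1.571, -0.001, -0.047]
force: [0.7, -0.2, 0.1]
grip_width: 0.997
t: 28.58
eef_pos: [628.0, 14.7, 167.1]
orientation: [-1.571, -0.001, -0.079]
force: [0.1, -0.7, -0.3]
grip_width: 0.996
t: 29.0
eef_pos: [645.9, 64.6, 166.4]
orientation: [-1.573, -0.0, -0.081]
force: [-0.5, -1.0, -0.0]
grip_width: 0.998
t 29.0 pos [645.9  64.6 166.4] rpy [-90.1  -0.   -4.6] F [-0.5 -1.  -0. ] w 0.998
cur axes cm [-1.37  0.64  3.44] final axes cm [-1.37  0.64  3.44] turn deg [ 0.1  -0.12  0.01]
(array([635.3, 123. ]), array([118.6,  16.3]), 'yaw', np.float64(-3.7), [(-1.1, 32.4), (0.3, 32.8), (1.3, 32.6), (1.3, 32.6), (1.3, 32.7), (0.3, 32.6), (-1.1, 32.6)], 1896)
(array([612.5, -42.1]), array([99.9, 13.9]), 'yaw', np.float64(-13.6), [(-0.0, 32.3), (0.0, 32.8), (-0.0, 32.5), (0.0, 32.5), (0.0, 32.5), (-0.1, 32.6), (-0.0, 32.4)], 1054)
```

View pics/w6.png

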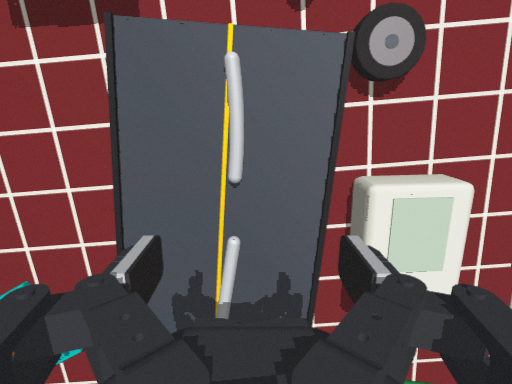

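The wrist view shows both pins right of (beyond) the yellow line: the straight one at (230,278) and the bowed one at (237,118). By depth the bow is about 2.5–3 mm, against 0.0 for the other. Descending on the bowed one.

```bash
python3 d.py 636.6 123 60 -3.7; python3 -m jog '[[[0,-0.8,0],[-0.5,1.5,2],0],[[0,0,0],[-0.5,3,2.5],0],[[0,0,0],[-0.4,3,1.3],0],[[0,0,0],[0,2,0],0],[[0,0,0],[0,1,0],0]]'; python3 -m jog '[[[0,0,0],[0,0,0],0.6],[[0,0,0],[0,0,0],0.6],[[0,0,0],[0,0,0],0.6],[[0,0,0],[0,0,0],0.6]]'; python3 d.py 636.6 123 20 -3.7
```

```text
t 29.05 pos [645.7  63.8 166.3] rpy [-90.1   0.   -4.7] F [-0.4 -0.5 -1. ] w 1.0
cur axes cm [-1.39 10.62  5.84] final axes cm [-1.29 10.63  5.84] turn deg [ 0.12 -0.98 -0.01]
t: 29.47
eef_pos: [633.7, 123.9, 58.5]
orientation: [-1.573, 0.005, -0.065]
force: [-0.6, -0.5, -0.9]
grip_width: 1.0
t: 29.8
eef_pos: [637.5, 124.3, 63.0]
orientation: [-1.57, -0.003, -0.067]
force: [-0.7, -1.2, -0.1]
grip_width: 0.455
t 29.8 pos [637.5 124.3  63. ] rpy [-90.   -0.2  -3.8] F [-0.7 -1.2 -0.1] w 0.455
cur axes cm [-0.1   4.3  -0.14] final axes cm [-0.08  4.3  -0.14] turn deg [-0.03 -0.14  0.18]
```

```bash
python3 -m jog '[[[0,0,0],[0,1,0],0.6],[[0,0,0],[0,1.5,0],0.6],[[0,0,0],[0,1,0],0.6],[[0,0,0],[0,0.4,0],0.6],[[0,0,0],[0,0,0],0.6]]'; python3 -m jog '[[[0,0,0],[0,0,0],0.6],[[0,0,0],[0,0,0],0.6],[[0,0,0],[0,0,0],0.6],[[0,0,0],[0,0,0],0.6]]'; python3 d.py 636.6 123 20 -3.7
```

```text
t: 30.22
eef_pos: [634.6, 124.8, 20.1]
orientation: [-1.572, 0.003, -0.065]
force: [0.0, 0.2, -0.1]
grip_width: 0.401
t: 30.55
eef_pos: [636.5, 125.3, 22.8]
orientation: [-1.57, -0.001, -0.065]
force: [-0.1, -0.4, -0.2]
grip_width: 0.399
t 30.55 pos [636.5 125.3  22.8] rpy [-90.   -0.1  -3.7] F [-0.1 -0.4 -0.2] w 0.399
cur axes cm [ 0.03  0.28 -0.23] final axes cm [ 0.03  0.28 -0.23] turn deg [-0.02 -0.04  0.06]
```

```bash
python3 -m jog '[[[0,0,0],[0,0.15,-0.2],0.6],[[0,0,0],[0,0.12,0],0.6],[[0,0,0],[0,0,0],0.6]]'; python3 -m jog '[[[0,0,0],[0,0,0],1],[[0,0,0],[0,0,0],1],[[0,0,0],[0,0,0],1],[[0,0,0],[0,0,0],1],[[0,0,0],[0,0,0],1]]' 30;  python3 -m jog '[[[0,0,0],[0,0,0],1],[[0,0,0],[0,0,0],1]]'; python3 - <<'E'
from h import *
p=imaging.camera("wrist");save(p,"w7")
E
```

```text
t: 30.8
eef_pos: [635.8, 122.7, 19.4]
orientation: [-1.571, 0.0, -0.066]
force: [-0.5, 0.1, 0.5]
grip_width: 0.401
t: 31.22
eef_pos: [636.1, 123.2, 19.7]
orientation: [-1.571, -0.0, -0.065]
force: [-0.1, 0.1, 1.7]
grip_width: 0.148
t: 31.38
eef_pos: [636.1, 123.2, 19.7]
orientation: [-1.571, -0.0, -0.065]
force: [0.7, -0.1, 1.5]
grip_width: 0.145
```

View pics/w7.png

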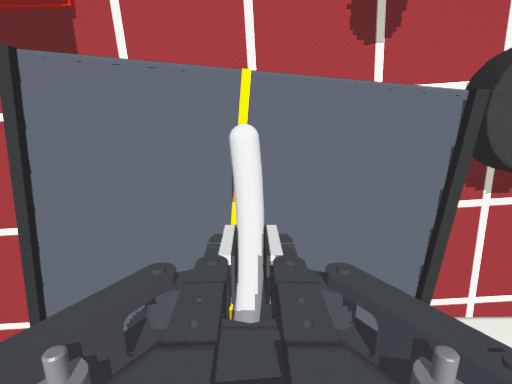

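Pin gripped at mid-length between the pads at (250,245). Lifting and carrying it low.

```bash
python3 -m jog '[[[0,0,0],[0,0,0],1],[[0,0,0],[0,-0.5,0],1],[[0,0,0],[0,-1.5,0],1],[[0,0,0],[0,-2,0],1],[[0,0,0],[0,-1,0],1]]' 50; python3 d.py 504 338 68 -2.5; python3 - <<'E'
from h import *
p=imaging.camera("wrist");save(p,"w8")
E
```

```text
t: 31.85
eef_pos: [637.0, 123.6, 72.2]
orientation: [-1.57, -0.003, -0.065]
force: [0.5, 1.2, -0.8]
grip_width: 0.139
t 31.85 pos [637.  123.6  72.2] rpy [-89.9  -0.2  -3.7] F [ 0.5  1.2 -0.8] w 0.139
cur axes cm [-14.67   0.41  20.52] final axes cm [-14.22   0.42  20.84] turn deg [-0.06 -1.24  0.15]
```

View pics/w8.png

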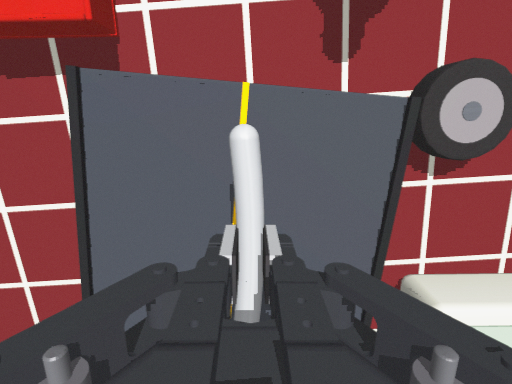

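```bash
python3 -m jog '[[[0,0,0],[-1,0,1.5],1],[[0,-0.3,0],[-2.2,0,3.2],1],[[0,-0.3,0],[-2.4,0,3.3],1],[[0,-0.3,0],[-2.4,0,3.3],1],[[0,-0.3,0],[-2.4,0,3.3],1]]' ; python3 -m jog '[[[0,0,0],[-1.6,0,2.5],1],[[0,0,0],[-0.8,0,1],1],[[0,0,0],[0,0,0],1],[[0,0,0],[0,0,0],1],[[0,0,0],[0,0,0],1]]'; python3 d.py 504 338 68 -2.5; python3 - <<'E'
from h import *
p=imaging.camera("wrist");save(p,"w9")
w=cloud(p);rgb=p["pixels"].astype(int)
red=(rgb[...,0]>150)&(rgb[...,1]<50)&(rgb[...,2]<50)
for lo,hi in [(30,40),(1,9)]:
    q=w[red&(w[...,2]>lo)&(w[...,2]<hi)];q=q[(abs(q[:,0]-504)<90)&(abs(q[:,1]-338)<120)]
    if len(q): print(lo,cv2.minAreaRect(q[:,:2].astype(np.float32)),len(q),np.percentile(q,[1,99],axis=0).round(0).tolist(),np.median(q[:,2]))
p=imaging.camera("scene");save(p,"s9",(290,90,450,210),5)
E
```

```text
t: 32.32
eef_pos: [539.6, 276.2, 69.8]
orientation: [-1.57, -0.0, -0.045]
force: [0.5, 0.8, -2.1]
grip_width: 0.14
t: 32.73
eef_pos: [519.8, 308.3, 69.5]
orientation: [-1.573, -0.001, -0.047]
force: [1.2, 0.2, -1.6]
grip_width: 0.138
t 32.73 pos [519.8 308.3  69.5] rpy [-90.1  -0.1  -2.7] F [ 1.2  0.2 -1.6] w 0.138
cur axes cm [-1.72  0.14  2.9 ] final axes cm [-1.71  0.15  2.9 ] turn deg [ 0.14 -0.21  0.07]
30 ((501.91473388671875, 347.7955627441406), (155.5199737548828, 120.0623550415039), 87.2793960571289) 4129 [[440.0, 274.0, 33.0], [564.0, 427.0, 36.0]] 34.87382995166243
1 ((492.3924560546875, 343.5572814941406), (183.1834716796875, 130.6491241455078), 87.18499755859375) 23334 [[445.0, 264.0, 2.0], [555.0, 400.0, 6.0]] 4.005750811206923
```

View pics/w9.png

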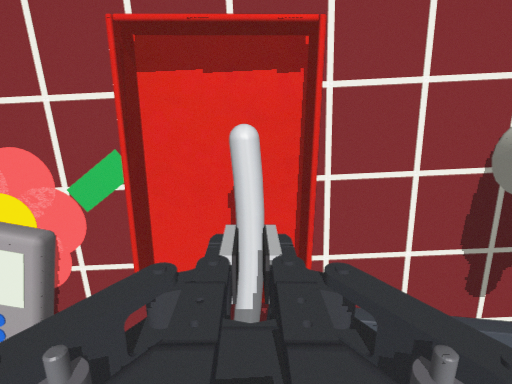

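View pics/s9.png

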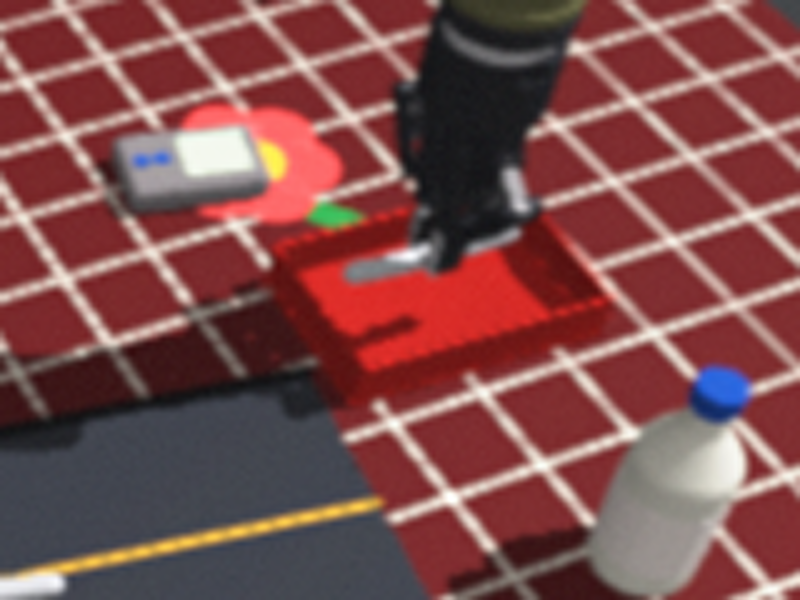

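```bash
python3 -m jog '[[[0,0,0],[-0.5,0,0.8],1],[[0,0,0],[-0.7,0.5,1.2],1],[[0,0,0],[-0.5,0.8,0.8],1],[[0,0,0],[0,1,0],1],[[0,0,0],[0,0.8,0],1]]' ; python3 -m jog '[[[0,0,0],[0,0.5,0],1],[[0,0,0],[0,0.3,0],1],[[0,0,0],[0,0,0],1],[[0,0,0],[0,0,0],1],[[0,0,0],[0,0,0],1]]'; python3 d.py 502.5 338 7 -2.7
```

```text
t: 33.25
eef_pos: [501.7, 340.0, 37.3]
orientation: [-1.571, 0.001, -0.043]
force: [0.0, -0.8, -2.1]
grip_width: 0.135
t: 33.67
eef_pos: [502.9, 339.5, 30.9]
orientation: [-1.571, -0.001, -0.045]
force: [0.2, 0.2, -1.2]
grip_width: 0.138
t 33.67 pos [502.9 339.5  30.9] rpy [-90.   -0.   -2.6] F [ 0.2  0.2 -1.2] w 0.138
cur axes cm [-0.04  2.39 -0.16] final axes cm [-0.03  2.39 -0.16] turn deg [-0.01  0.13  0.04]
```

```bash
python3 -m jog '[[[0,0,0],[0,0.7,0],1],[[0,0,0],[0,0.7,0],1],[[0,0,0],[0,0.5,0],1],[[0,0,0],[0,0.2,0],1],[[0,0,0],[0,0,0],1]]' ; for i in 1 2 3; do python3 -m jog '[[[0,0,0],[0,0.05,0],1],[[0,0,0],[0,0,0],1]]' | sed -n 2,4p | tr '\n' ' '; echo; done
```

```text
t: 34.08
eef_pos: [501.9, 339.3, 8.6]
orientation: [-1.572, 0.001, -0.044]
force: [0.1, 0.6, -2.1]
grip_width: 0.138
eef_pos: [502.5, 339.8, 9.1] orientation: [-1.571, -0.0, -0.044] force: [-1.0, -0.0, -0.8] 
eef_pos: [502.6, 339.8, 8.7] orientation: [-1.571, -0.0, -0.044] force: [0.5, -0.3, -0.4] 
eef_pos: [502.5, 339.7, 8.1] orientation: [-1.571, -0.0, -0.044] force: [0.4, -0.5, -1.4]
```

```bash
for i in 1 2 3 4 5; do python3 -m jog '[[[0,0,0],[0,0.05,0],1],[[0,0,0],[0,0,0],1]]' | sed -n 2,4p | tr '\n' ' '; echo; done
```

```text
eef_pos: [502.4, 339.7, 7.5] orientation: [-1.571, -0.0, -0.044] force: [0.3, 1.2, -0.8] 
eef_pos: [502.4, 339.7, 7.0] orientation: [-1.571, 0.0, -0.044] force: [0.4, -0.4, -1.3] 
eef_pos: [502.4, 339.7, 6.5] orientation: [-1.571, 0.0, -0.044] force: [0.9, -0.1, -1.4] 
eef_pos: [502.4, 339.7, 6.0] orientation: [-1.571, 0.0, -0.044] force: [0.2, -0.7, -0.5] 
eef_pos: [502.5, 339.7, 5.8] orientation: [-1.571, -0.0, -0.044] force: [-0.9, -0.2, 1.1]
```

Contact with the tray floor. Opening partway (the tray is narrow), then rising.

```bash
python3 -m jog '[[[0,0,0],[0,0,0],0.7],[[0,0,0],[0,0,0],0.65],[[0,0,0],[0,0,0],0.65],[[0,0,0],[0,0,0],0.65],[[0,0,0],[0,0,0],0.65]]'; python3 -m jog '[[[0,0,0],[0,-0.5,0],0.65],[[0,0,0],[0,-1,0],0.65],[[0,0,0],[0,-2,0],0.65],[[0,0,0],[0,-4,0],0.65],[[0,0,0],[0,-4,0],0.65]]';  python3 -m jog '[[[0,0,0],[0,-3,-1],0.65],[[0,0,0],[0,0,-3],0.65],[[0,0,0],[0,0,0],0.65],[[0,0,0],[0,0,0],0.65]]'; python3 pins.py wrist w10 612 -50
python3 - <<'E'
from h import *
p=imaging.camera("scene");save(p,"s10")
w=cloud(p)
p2=imaging.camera("wrist");w2=cloud(p2);rgb=p2["pixels"].astype(int)
m=(rgb.min(-1)>110)&(w2[...,2]<30)&(abs(w2[...,0]-502)<52)&(abs(w2[...,1]-338)<85)
q=w2[m];print("bent",len(q),cv2.minAreaRect(q[:,:2].astype(np.float32)),np.percentile(q[:,2],[50,98]))
import pins
print("straight",pins.pin(p,612,-50))
m=imaging.masks_of(p,"pad")
for r in m[:4]: print("pad",r["conf"],rect(w,r["pixels"],14,100))
for r in imaging.masks_of(p,"mat")[:2]: print("mat",r["conf"],rect(w,r["pixels"],3,9))
for n in ["meter","spray","wheel","jar","monitor","driver"]:
    print(n,[rect(w,r["pixels"],3,200) for r in imaging.masks_of(p,n)[:1]])
print(arm.get_obs()["t"])
E
```

```text
t: 35.83
eef_pos: [502.5, 339.7, 5.6]
orientation: [-1.571, -0.0, -0.044]
force: [0.3, 0.0, 0.0]
grip_width: 0.349
t: 36.25
eef_pos: [501.5, 339.0, 121.6]
orientation: [-1.573, 0.002, -0.044]
force: [0.8, 0.7, 0.9]
grip_width: 0.348
t: 36.58
eef_pos: [501.3, 297.3, 151.8]
orientation: [-1.572, -0.001, -0.048]
force: [-1.3, 0.5, -0.3]
grip_width: 0.352
None
bent 1781 ((500.9592590332031, 340.111572265625), (117.8603744506836, 15.632988929748535), 87.63970184326172) [16.88421136 18.94763199]
straight (array([610.7, -49.7]), array([117.1,  20.3]), 'yaw', np.float64(-13.9), [(2.2, 32.3), (-1.2, 34.1), (1.7, 33.6), (2.6, 33.9), (2.3, 33.3), (0.4, 32.3), (1.9, 33.3)], 201)
pad 0.95 [ 527.9 -359.   125.7  111.4   88.4   25.7 1421. ]
pad 0.74 [ 572.2 -599.9  107.    94.2   24.2   20.2 1341. ]
pad 0.69 [ 321.9 -474.   114.9   99.3   33.3   20.8  855. ]
pad 0.65 [ 344.8 -112.1  110.7   92.    24.9   21.2  691. ]
mat 0.83 [ 525.3 -356.6  170.1  152.2   77.6    5.8 1052. ]
mat 0.38 [605.7  30.8 316.4 240.3  81.4   5.6 120. ]
meter [array([332.1, 253.2,  99.7,  64.6,  76.9,  21.4, 441. ])]
spray [array([733.2, 326.6,  59.8,  41.1,  45.5,  82.7, 835. ])]
wheel []
jar [array([ 333.3, -268.4,   69. ,   82.4,   89.1,   58.5,  634. ])]
monitor [array([ 802.6,   -6. ,  158.2,   99.8,   86.7,   49.6, 2355. ])]
driver [array([ 770.8, -215.5,   25.4,  201.1,   76.5,   22.8,  446. ])]
37.1333
```

View pics/w10.png

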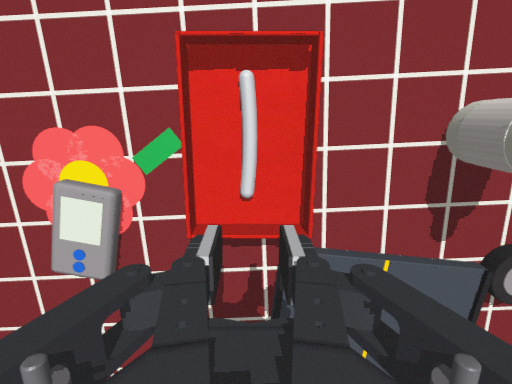

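View pics/s10.png

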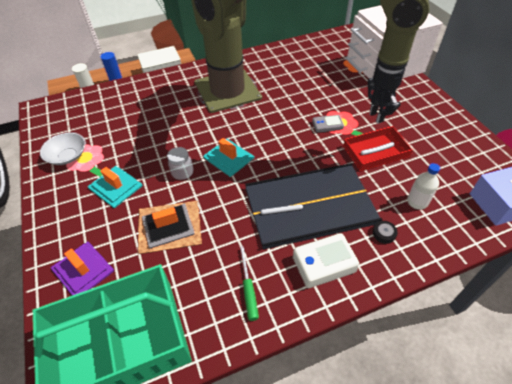

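The wrist view shows the bowed pin flat in the tray at (248,135). The scene view shows the straight pin beyond the line at (282,210), the pad on its mat at (168,222), and bystanders in place. Handing in.

```bash
python3 -c "
from station import arm; print(arm.finish_job())"
```

```text
the job is handed in; nothing more can be done
None
```

I rolled both pins under the pad past the yellow line, put the pad back on its mat, and laid the bent pin in the red tray. I then handed the job in at about 37 s; no verdict is reported.

- **Rolling:** the press read about 4 to 10 N (±1 N sensor noise), mostly 6–8 N, against the 15 N limit. The right pin rolled with no lift. The left pin lifted the pad about 3 mm twice and has a visible bow, so it is the bent one.
- **Straight pin:** it is on the plate with its centre about 9–10 mm beyond the line.
- **Bent pin:** it was lowered to floor contact in the tray before release and lies flat within about 3 mm of the tray's centre. Its top is 19 mm above the table, so its axis is at about 12 mm.
- **Pad:** it lies flat on the mat with centres about 4 mm apart. The gripper is clear of everything.
- **Bystanders:** the last network pass did not report the wheel, but it shows in its place in the picture. It put the jar (partly seen) about 11 mm and the monitor about 8 mm from their first readings. Those two masks were ragged, the arm never went near either, and nothing looked moved.

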